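Close the canisters on the shaker and start it

TASK

Screw every lid lying on the bench onto a canister on the shaker, one lid to a canister (one canister may stay open): set it on, turn it gently backward (anticlockwise) until it drops into the thread, then clockwise until it is fully home; if it resists early while still sitting high, the threads are crossed, so stop, go back and find the drop again, and never force it so that a canister twists in its clamp. When all the lids are home, swing the shaker's run lever fully over to the far side and let go. Leave the other things on the bench where they are.

Things in the scene. Friction and masses are not known exactly. Their poses are not given: they have to be found in the camera images.
- lid1: grey screw lid, 74 mm across, 22 mm high, 70 to 120 g, with a bar grip on top 46 mm long (along the lid's x), 12 mm wide, 26 mm high (its top 48 mm above the origin). Origin: centre of the underside, z up. Three lugs inside, 120 degrees apart. Lies right way up on the bench; may be absent. Fits any canister
- lid2: grey screw lid, 74 mm across, 22 mm high, 70 to 120 g, with a bar grip on top 46 mm long (along the lid's x), 12 mm wide, 26 mm high (its top 48 mm above the origin). Origin: centre of the underside, z up. Three lugs inside, 120 degrees apart. Lies right way up on the bench; may be absent. Fits any canister
- lid3: grey screw lid, 74 mm across, 22 mm high, 70 to 120 g, with a bar grip on top 46 mm long (along the lid's x), 12 mm wide, 26 mm high (its top 48 mm above the origin). Origin: centre of the underside, z up. Three lugs inside, 120 degrees apart. Lies right way up on the bench; may be absent. Fits any canister
- mouth1 (a point): centre of the rim of a canister clamped on the shaker (72 mm across, neck 50 mm; point fixed to the shaker, z up, 137 mm above the bench, yaw the shaker's). Coarse three-start thread, alike every 120 degrees, its starts at an unknown angle; the lid has 2 mm of play. All three canisters are alike; see mouth2 and mouth3 for more
- mouth2 (a point): centre of the rim of a canister clamped on the shaker (72 mm across, neck 50 mm; point fixed to the shaker, z up, 137 mm above the bench, yaw the shaker's). Lid origin below this point: 3 to 9 mm, lugs still on top of the threads (turned clockwise it jams early at a stop: crossed); about 11 mm, dropped into the starts; 16 mm, fully home
- mouth3 (a point): centre of the rim of a canister clamped on the shaker (72 mm across, neck 50 mm; point fixed to the shaker, z up, 137 mm above the bench, yaw the shaker's). Backward turn to the drop: at most 120 degrees, ended by a stop; then 85 to 100 degrees clockwise to the stop at home. The lid turns easily and sinks by its weight if the bar is held loosely
- can1 (a joint): how far the canister at mouth1 has been twisted round in its clamp, rad, anticlockwise from above positive; 0 at the start. It slips when twisted with more than 0.4 N m, and stays where it is left
- can2 (a joint): how far the canister at mouth2 has been twisted round in its clamp, rad, anticlockwise from above positive; 0 at the start. It slips when twisted with more than 0.4 N m, and stays where it is left
- can3 (a joint): how far the canister at mouth3 has been twisted round in its clamp, rad, anticlockwise from above positive; 0 at the start. It slips when twisted with more than 0.4 N m, and stays where it is left
- run_lever (a joint): the shaker's run lever: a small black toggle lever on a grey block at the corner of the shaker's deck; about 0 leaning to the shaker's near side (its -x), growing to 1.0 rad as it swings to the shaker's far side (+x), and it stays where it is left
- run_lever_tip (a point): the tip of the run lever (it moves with the lever). The lever is 70 mm long from its pivot; push it from its near side towards the shaker's +x
- shaker: orbital shaker, 270 x 300 mm, deck 70 mm above the bench, on which the three canisters and the run lever stand; origin at the centre of its underside, x across the bench away from the robot at yaw 0, z up. Fixed
- tube_rack: orange rack of capped tubes, 70 x 160 mm, 90 mm high; origin at the centre of its underside. A bystander: leave it alone
- flask: clear flat culture flask, 110 x 75 x 28 mm, with a green cap; origin at the centre of its underside. A bystander: leave it alone
- wash_bottle: white bottle, 68 mm across, 170 mm high; origin at the centre of its underside. A bystander: leave it alone
- reagent_jar: white jar, 64 mm across, 80 mm high; origin at the centre of its underside. A bystander: leave it alone
- tip_box: blue box with a clear lid, 120 x 85 mm, 80 mm high; origin at the centre of its underside. A bystander: leave it alone
- notebook: notebook, 200 x 150 x 10 mm; origin at the centre of its underside. A bystander: leave it alone
- beaker: glass beaker, 60 mm across, 70 mm high; origin at the centre of its underside. A bystander: leave it alone
- marker: marker pen, 130 mm long, lying; origin at the centre of its underside. A bystander: leave it alone
Not all that is in view belongs to the job. What is shaped like the lid2 but green or purple is not meant.

How it is judged:
On the way, in this order (a step that is already met when the one before it is completed fails the run):
1. every lid present is screwed fully home on a canister (((z of lid1 in the frame of mouth1 below -0.0145 m and horizontal distance between lid1 and mouth1 below 0.006 m and angle between lid1's own z axis and vertical below 0.1 rad) or (z of lid1 in the frame of mouth2 below -0.0145 m and horizontal distance between lid1 and mouth2 below 0.006 m and angle between lid1's own z axis and vertical below 0.1 rad) or (z of lid1 in the frame of mouth3 below -0.0145 m and horizontal distance between lid1 and mouth3 below 0.006 m and angle between lid1's own z axis and vertical below 0.1 rad)) and ((z of lid2 in the frame of mouth1 below -0.0145 m and horizontal distance between lid2 and mouth1 below 0.006 m and angle between lid2's own z axis and vertical below 0.1 rad) or (z of lid2 in the frame of mouth2 below -0.0145 m and horizontal distance between lid2 and mouth2 below 0.006 m and angle between lid2's own z axis and vertical below 0.1 rad) or (z of lid2 in the frame of mouth3 below -0.0145 m and horizontal distance between lid2 and mouth3 below 0.006 m and angle between lid2's own z axis and vertical below 0.1 rad)) and ((z of lid3 in the frame of mouth1 below -0.0145 m and horizontal distance between lid3 and mouth1 below 0.006 m and angle between lid3's own z axis and vertical below 0.1 rad) or (z of lid3 in the frame of mouth2 below -0.0145 m and horizontal distance between lid3 and mouth2 below 0.006 m and angle between lid3's own z axis and vertical below 0.1 rad) or (z of lid3 in the frame of mouth3 below -0.0145 m and horizontal distance between lid3 and mouth3 below 0.006 m and angle between lid3's own z axis and vertical below 0.1 rad))), for 0.2 s.
2. then the run lever is swung fully over (value of joint run_lever above 0.85 rad), for 0.2 s.
At the end, for the whole second after the job is handed in: every lid present is threaded on a canister: its origin more than 14.5 mm below the canister's rim, within 6 mm of the canister's axis, tilted less than 0.1 rad, at rest; and the run lever reads over 0.85 rad (all of step 1 and linear speed of each of lid1, lid2, lid3 below 0.02 m/s and value of joint run_lever above 0.85 rad); the robot touches nothing.
It fails at once if a canister is forced so that it twists more than 0.12 rad in its clamp (value of joint any of can1, can2, can3 above 0.12 rad or value of joint any of can1, can2, can3 below -0.12 rad).
It fails at once if another thing on the bench is pushed more than 5 cm or upset (distance of any of tube_rack, flask, wash_bottle, reagent_jar, tip_box, notebook, beaker, marker from where it was at the start of the episode above 0.05 m or angle between any of tube_rack, flask, wash_bottle, reagent_jar, tip_box, notebook, beaker's own z axis and vertical above 0.6 rad).
Of lid1, lid2, lid3 only 2 to 3 are there at a start; the rules pass over those that are not, and their reading is None.
At some moment in a run one of lid1, lid2, lid3 may be knocked a few centimetres aside while the robot is not near it.
Once in a run the grip may slacken for a moment while it holds something.
It also fails if it takes over 210 s, if anything falls off the work surface, if the arm or the gripper's body presses on something with over 40 N, if the wrist force passes 120 N, or if a joint passes its speed limit or range.

ROBOT

A 7-joint arm with a two-finger parallel gripper is mounted at the origin on the work surface. World frame = base frame: x ahead of the robot, y to its left, z up, the work surface at z = 0. Lengths are in m, angles in rad, forces in N, time in s.
With the tool pointing down it reaches from about 0.4 to 0.85 m from the base axis. Payload 4.5 kg.
Tool frame: the origin (TCP) lies where the fingers leave the gripper's body, on its centre line; the fingertips stand 64 mm ahead of it and the grasp point (between the pads) lies 45 mm ahead of it; z points along the fingers, y is the direction in which the jaws open and shut (so a half turn about z gives the same grasp; the last joint's range is limited). The gripper opens to 88 mm and grips with 3 to 60 N. Pads are 18 mm wide; open, the fingers measure 123 mm over their backs; the gripper's body (75 mm by 187 mm) begins 45 mm behind the grasp point.
Start: joints at [-1.099, 0.689, -0.195, 1.565, 0.157, 0.902, -0.215], TCP at [0.265, 0.566, 0.303] pointing down, gripper open.
Joint ranges: [-3.01, 3.01], [-0.46, 2.08], [-1.47, 1.51], [0.13, 2.56], [-1, 4.14], [0.04, 2.09], [-2.66, 2.66]. Speed limits (rad/s): [2.57, 2.57, 3.14, 3.14, 3.14, 3.14, 3.14].

INTERFACE

Orientations are given as a unit quaternion [x, y, z, w].
In Python, from plant import monitor, snapshot, workorder, finder gives the robot as it stands.
- The arm moves only by the tool carry_out, never from a script. Its argument "motion" is one flat list of numbers, 6 for each row, row after row: the shift along the tool's x, y, z in cm, then the turn, a rotation vector about the tool's x, y, z in rad. In form: [x, y, z, rx, ry, rz, x, y, z, rx, ry, rz, ...]. A call has 1 to 8 rows; each row shifts and turns the commanded pose from where the row before left it, along the tool's axes as they then stand; what a row does not reach is not made up. A row lasts 1/8 s, in which the tool goes at most 62.5 mm and 10.7 degrees, less where a joint would pass 70% of its speed; a pose out of reach is approached as far as the arm can. A call with a gripper value outside its range is refused whole. "hand" is the finger opening in cm, from 0 to 8.81, set as the call begins (left out, the last holds). The fingers move at their own pace and stop on an object; "grip_force" is the grip in N (left out, the last holds). Time passes only in rows, so rows that do not move let the fingers close. It gives the time, the measured TCP pose, the force and the opening at its end, in the units of the state.
- monitor.get_state(): the state, without advancing time (a new reading comes with each control period).
- snapshot(name): name is "scene" or "top" or "wrist"; returns a dict with "frame" (420x560x3 uint8, red, green, blue), "range_z" (420x560 float32, m along the optical axis (not along the pixel's ray), 0 where there is no reading), "fx", "fy", "cx", "cy" (pixels), "rvec" (rotation vector, rad) and "tvec" (3), from world to camera coordinates, as OpenCV has them; the wrist camera has in their place "hand_eye" (4x4, takes a point from camera to tool coordinates, whose origin is the TCP and whose axes are the flange's). Camera axes: x right, y down, z forward; pixel columns grow to the right and rows downward; lengths in m; the calibration is good to about 2 mm. A picture is of the moment at which its call begins: read the wrist's pose just before it.
- workorder.finish_job(): hands the job in, once; it reports no verdict.
Trained networks look in a picture, given as the dict that the camera call returned (one of the last four; its "shot" number tells which), for a name from the list of things; names that differ only in an ending like _2 or _b are one class to them, and where a whole thing is asked for, a point or a joint stands for the part that bears it (a point fixed in the world has none). Each returns a list of dicts, best first, with "p" (0 to 1); they miss things now and then, are a little off and sometimes report something else, mostly with a low value. They report only what shows in the picture. A call takes as long as a camera call. They do not tell look-alikes from the thing itself.
- finder.masks_of(picture, thing): "pixels" (420x560 bool, what is visible of it) and "extent" ([left, top, right, bottom] in pixels, round what is visible of it).
The state is a dict: "clock": time; "q": joint angles; "qd": joint speeds; "joint_torque": joint torques, N m; "tool_pos": TCP position; "eef_rot": TCP orientation; "contact_force": force on the tool from outside, world axes, zero at the start; "moment": the same for the moment, N m; "opening": opening from 0.0 (shut) to 1.0 (fully open).
Only numpy, scipy, OpenCV 4.12 (cv2) and the standard library are available. Lean on these libraries where they do the work, as an engineer would, in place of code of your own. Each camera call takes 0.05 s, during which the arm holds its last target. There are 200 camera calls.

## Working session

There is one attempt and no reset: what is moved stays moved. The work goes in short steps, Python scripts to look and compute and a tool call to move; the robot and the scene stay as the last step left them, time stands still between calls to the robot, and variables do not carry over. Pictures are saved under pics/ and viewed, about 12 in all and at most 16, crops included, and the job is handed in when it is done.

Besides the shell and the picture viewer there is one more tool, called after ">>>" by a JSON object that holds its "name" and its "arguments". carry_out: Moves the arm, as the interface text tells. Its arguments: {"type":"object","properties":{"motion":{"type":"array"},"hand":{"type":"number"},"grip_force":{"type":"number"}},"required":["motion"]}

```bash
ls; mkdir -p pics
cat > h.py <<'E'
import numpy as np, cv2
from scipy.spatial.transform import Rotation as R
from plant import monitor, snapshot, workorder, finder
def save(p,name,crop=None,scale=1):
    f=p["frame"][:,:,::-1]
    if crop: f=f[crop[1]:crop[3],crop[0]:crop[2]]
    cv2.imwrite("pics/"+name,cv2.resize(np.ascontiguousarray(f),None,fx=scale,fy=scale,interpolation=cv2.INTER_CUBIC))
def cloud(p,st=None):
    z=p["range_z"]; v,u=np.mgrid[:z.shape[0],:z.shape[1]]
    P=np.stack([(u-p["cx"])/p["fx"]*z,(v-p["cy"])/p["fy"]*z,z],-1)
    if "hand_eye" in p:
        H=np.array(p["hand_eye"]); P=P@H[:3,:3].T+H[:3,3]
        P=P@R.from_quat(st["eef_rot"]).as_matrix().T+np.array(st["tool_pos"])
    else:
        M=R.from_rotvec(np.ravel(p["rvec"])).as_matrix(); P=(P-np.ravel(p["tvec"]))@M
    P[z==0]=np.nan
    return P
E
python3 - <<'E'
from h import *
s=monitor.get_state();print(s)
for n in("top","scene"):
    p=snapshot(n); save(p,n+"0.png",scale=1.4); P=cloud(p)
    for t in("lid1","mouth1","run_lever","run_lever_tip","shaker"):
        try:
          for d in finder.masks_of(p,t):
            m=d["pixels"]; q=P[m]; q=q[~np.isnan(q[:,0])]
            hi=q[q[:,2]>np.percentile(q[:,2],98)-.006] if len(q) else q
            print(n,t,round(d["p"],2),np.round(d["extent"]),np.round(np.median(q,0),3),"top",np.round(hi.mean(0),3),p["frame"][m].mean(0).round())
        except Exception as e: print(t,e)
E
```

```text
pics
{'clock': 0.0, 'q': array([-1.09918518,  0.68996836, -0.19452275,  1.56635148,  0.15729528,
        0.90249868, -0.21509248]), 'qd': array([-7.30605664e-04, -6.09509951e-04,  8.60284990e-04,  4.86198918e-04,
        5.96118105e-05,  4.43431271e-04, -1.75317279e-03]), 'joint_torque': array([-3.40578772e-04, -5.27562046e+01, -1.26696356e+00, -1.53431010e+01,
       -5.26156614e-02,  6.32193260e-03,  1.52779421e-04]), 'tool_pos': array([0.26478602, 0.56556462, 0.30191791]), 'eef_rot': array([ 2.17114168e-01,  9.76145787e-01, -9.06735085e-04, -1.37112296e-04]), 'contact_force': array([ 0.34046422, -0.26308226, -0.79030276]), 'moment': array([ 0.0045616 , -0.00892095,  0.02905514]), 'opening': 0.998582101184243}
top lid1 0.86 [278. 218. 305. 242.] [ 0.46  -0.12   0.023] top [ 0.461 -0.119  0.05 ] [86. 90. 87.]
top lid1 0.81 [272. 172. 299. 194.] [ 0.605 -0.108  0.023] top [ 0.607 -0.11   0.049] [84. 88. 85.]
top lid1 0.78 [347. 264. 375. 288.] [ 0.309 -0.339  0.023] top [ 0.308 -0.344  0.049] [20. 97. 40.]
top lid1 0.73 [420. 175. 449. 205.] [ 0.578 -0.584  0.023] top [ 0.579 -0.587 
[... 1326 characters left out ...]
lid1 0.6 [264. 161. 284. 180.] [0.348 0.034 0.023] top [0.34  0.042 0.048] [36. 72. 41.]
scene mouth1 0.72 [287. 134. 399. 244.] [0.6   0.135 0.071] top [0.577 0.164 0.138] [53. 54. 55.]
scene mouth1 0.53 [318. 246. 336. 269.] [ 0.737 -0.017  0.043] top [ 0.739 -0.022  0.07 ] [94. 99. 95.]
scene mouth1 0.28 [201. 243. 228. 268.] [ 0.529 -0.308  0.023] top [ 0.522 -0.305  0.048] [65. 67. 66.]
scene run_lever 0.42 [341. 129. 350. 151.] [0.464 0.266 0.157] top [0.457 0.266 0.17 ] [51. 52. 49.]
scene shaker 0.64 [283. 132. 398. 242.] [0.601 0.134 0.071] top [0.575 0.165 0.138] [53. 54. 55.]
scene shaker 0.35 [203. 198. 233. 219.] [ 0.365 -0.22   0.012] top [ 0.365 -0.216  0.013] [110. 111. 116.]
```

View pics/top0.png

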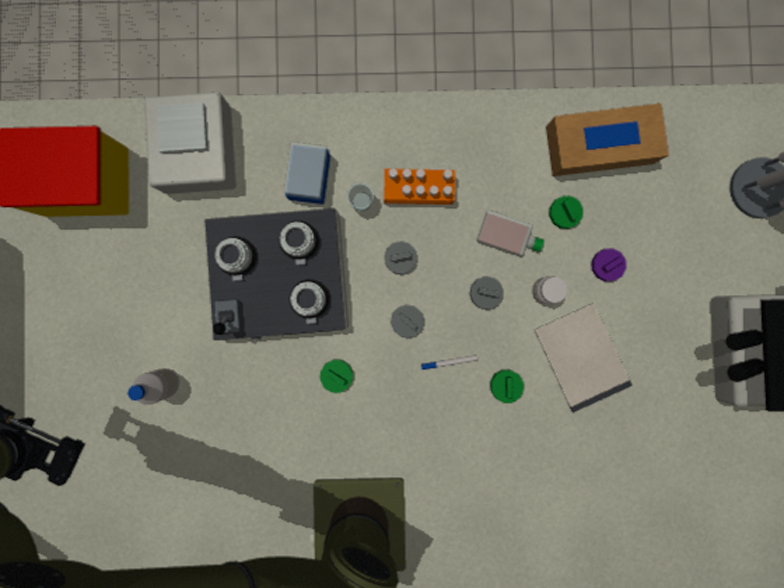

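Run:
```python
from h import *
for n in("top","scene"):
    p=snapshot(n);P=cloud(p)
    if n=="top": save(p,"crop0.png",(130,130,380,260),3)
    x,y,z=P[...,0],P[...,1],P[...,2]
    reg=(x>.38)&(x<.78)&(y>-.03)&(y<.36)
    m=(reg&(z>.125)&(z<.15)).astype(np.uint8)
    k,l,s,c=cv2.connectedComponentsWithStats(m)
    for i in range(1,k):
        if s[i,4]>15:
            q=P[l==i]; (cx,cy),r=cv2.minEnclosingCircle(q[:,:2].astype(np.float32)); print(n,"can",s[i,4],np.round([cx,cy,r,np.nanmedian(q[:,2])],3))
    m=reg&(z>.055)&(z<.082); q=P[m]; print("deck",cv2.minAreaRect(q[:,:2].astype(np.float32)))
    q=P[reg&(z>.155)]; print("lever",q.min(0).round(3),q.max(0).round(3))
    for cx,cy in((.461,-.12),(.607,-.11),(.521,-.304)):
        m=(np.hypot(x-cx,y-cy)<.05)&(z>.036); q=P[m][:,:2]
        d=q-q.mean(0);w,V=np.linalg.eigh(d.T@d); r=cv2.minAreaRect(q.astype(np.float32))
        m2=(np.hypot(x-cx,y-cy)<.06)&(z>.015)&(z<.03)
        print("bar",len(q),np.round(q.mean(0),3),"yaw",np.degrees(np.arctan2(V[1,1],V[0,1])).round(1),np.round(r[0],3),np.round(r[1],3),round(r[2],1),"disc",np.round(cv2.minEnclosingCircle(P[m2][:,:2].astype(np.float32))[0],3))
```

```text
top can 208 [0.644 0.114 0.032 0.133]
top can 217 [0.612 0.253 0.032 0.133]
top can 206 [0.515 0.094 0.032 0.133]
deck ((0.6124880909919739, 0.15512888133525848), (0.3480415940284729, 0.3875505328178406), 3.546316385269165)
lever [0.446 0.257 0.155] [0.469 0.283 0.176]
bar 57 [ 0.461 -0.12 ] yaw 49.5 [ 0.461 -0.12 ] [0.045 0.012] 48.9 disc [ 0.461 -0.12 ]
bar 61 [ 0.606 -0.109] yaw 101.3 [ 0.606 -0.108] [0.012 0.045] 11.1 disc [ 0.606 -0.108]
bar 61 [ 0.521 -0.304] yaw 75.3 [ 0.521 -0.304] [0.046 0.012] 74.7 disc [ 0.521 -0.304]
scene can 18 [0.467 0.267 0.005 0.137]
scene can 168 [0.611 0.25  0.035 0.133]
scene can 172 [0.514 0.091 0.032 0.133]
scene can 183 [0.642 0.113 0.033 0.133]
deck ((0.6055312156677246, 0.14598430693149567), (0.3484354615211487, 0.35386770963668823), 0.3545161783695221)
lever [0.447 0.255 0.155] [0.469 0.275 0.172]
bar 64 [ 0.462 -0.122] yaw 48.4 [ 0.461 -0.122] [0.043 0.014] 45.0 disc [ 0.459 -0.123]
bar 67 [ 0.607 -0.111] yaw 100.2 [ 0.607 -0.11 ] [0.012 0.047] 10.6 disc [ 0.606 -0.11 ]
bar 74 [ 0.522 -0.305] yaw 77.2 [ 0.521 -0.306] [0.046 0.013] 76.2 disc [ 0.521 -0.306]
```

View pics/crop0.png

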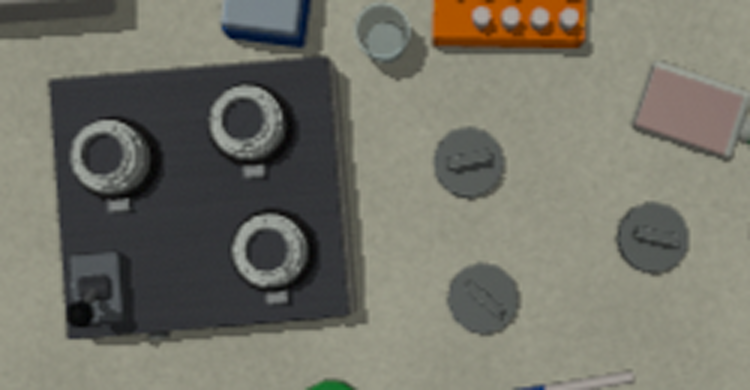

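The three plain grey lids are in top0.png at (399,258), (407,321) and (487,293). The green and purple ones are look-alikes, and the canister rims are at (234,256), (297,240) and (308,299). The colour check on the masks agrees, as does the enlarged crop: its grey lids are at (469,162), (484,299) and (653,237).

```bash
cat >> h.py <<'E'
def psi(s): 
    m=R.from_quat(s["eef_rot"]).as_matrix(); return np.degrees(np.arctan2(m[1,0],m[0,0]))
def go(x,y,z,ps=None,s=None,frm=None):
    s=s or monitor.get_state(); m=R.from_quat(s["eef_rot"]).as_matrix(); c=np.array(frm if frm is not None else s["tool_pos"])
    d=m.T@(np.array([x,y,z])-c)*100
    rz=None
    if ps is not None: rz=np.radians(((psi(s)-ps)+90)%180-90)   # half-turn alias
    print("tcp",c.round(4),"psi",psi(s).round(1),"tilt",np.degrees(np.arccos(-m[2,2])).round(2),"shift cm",d.round(2),"rows>=",np.ceil(np.linalg.norm(d)/6.2),"rz",rz)
def wst(): 
    s=monitor.get_state(); p=snapshot("wrist"); return s,p,cloud(p,s)
def bars(P,zlo,zhi,cx,cy,r=.06):
    x,y,z=np.moveaxis(P,-1,0); m=(np.hypot(x-cx,y-cy)<r)&(z>zlo)&(z<zhi)
    q=P[m][:,:2]
    if len(q)<20: print("few",len(q)); return
    a=cv2.minAreaRect((q*1000).astype(np.float32)); b=cv2.boxPoints(a); e=max((b[1]-b[0],b[2]-b[1]),key=np.linalg.norm)
    print("bar n",len(q),"c",np.round(a[0],1),"size",np.round(a[1],1),"yaw",np.degrees(np.arctan2(e[1],e[0])).round(1),"z",np.median(P[m][:,2]).round(4))
E
python3 - <<'E'
from h import *
go(.461,-.12,.24,49)
p=snapshot("top");P=cloud(p);x,y,z=np.moveaxis(P,-1,0)
m=(x>.68)&(x<.85)&(y<-.08)&(y>-.28)&(z>.05); print("rack",P[m].min(0),P[m].max(0), np.nanpercentile(P[m][:,2],99))
E
```

```text
tcp [0.265  0.5661 0.3028] psi 154.9 tilt 0.0 shift cm [-46.84 -53.82   6.27] rows>= 12.0 rz -1.293037445436215
rack [ 0.73068523 -0.23535478  0.05000312] [ 0.80502895 -0.08004224  0.09651126] 0.09282263113312697
```

>>> {"name": "carry_out", "arguments": {"motion": [-3.35, -3.84, 0, 0, 0, 0, -3.35, -3.84, 0, 0, 0, 0, -3.35, -3.84, 0, 0, 0, 0, -3.35, -3.84, 0, 0, 0, 0, -3.35, -3.84, 0, 0, 0, 0, -3.35, -3.84, 0, 0, 0, 0, -3.35, -3.84, 0, 0, 0, 0]}}

```text
clock: 1.62
tool_pos: [0.3639, 0.2218, 0.303]
eef_rot: [0.217, 0.976, 0.0, 0.0]
contact_force: [1.0, 0.6, 0.3]
opening: 1.002
```

>>> {"name": "carry_out", "arguments": {"motion": [-3.35, -3.84, 0, 0, 0, 0, -3.35, -3.84, 0, 0, 0, 0, -3.35, -3.84, 0, 0, 0, 0, -3.35, -3.84, 0, 0, 0, 0, -3.35, -3.84, 0, 0, 0, 0, -3.35, -3.84, 0, 0, 0, 0, -3.35, -3.84, 0, 0, 0, 0]}}

```text
clock: 2.5
tool_pos: [0.4624, -0.1213, 0.303]
eef_rot: [0.217, 0.976, 0.0, 0.0]
contact_force: [0.5, -0.3, 0.6]
opening: 0.999
```

>>> {"name": "carry_out", "arguments": {"motion": [0, 0, 1.2, 0, 0, 0.18, 0, 0, 1.2, 0, 0, 0.18, 0, 0, 1.2, 0, 0, 0.18, 0, 0, 1.2, 0, 0, 0.18, 0, 0, 1.2, 0, 0, 0.18]}}

```text
clock: 3.12
tool_pos: [0.4621, -0.1196, 0.2425]
eef_rot: [0.622, 0.783, 0.0, 0.0]
contact_force: [-0.9, 0.6, -0.6]
opening: 1.004
```

>>> {"name": "carry_out", "arguments": {"motion": [0, 0, 0, 0, 0, 0.18, 0, 0, 0, 0, 0, 0.18, 0, 0, 0, 0, 0, 0.18, 0, 0, 0, 0, 0, 0.18, 0, 0, 0, 0, 0, 0.18, 0, 0, 0, 0, 0, 0, 0, 0, 0, 0, 0, 0], "hand": 5}}

```text
clock: 4.0
tool_pos: [0.4619, -0.1195, 0.2428]
eef_rot: [0.899, 0.438, 0.0, -0.0]
contact_force: [-1.1, 0.4, -0.2]
opening: 0.568
```

Run:
```python
from h import *
s,p,P=wst(); save(p,"w1.png"); print(s["q"].round(2),s["opening"],s["contact_force"].round(2)); print(p["hand_eye"])
bars(P,.036,.06,.461,-.12)
go(.461,-.12,.24,49,s)
```

```text
[ 0.    0.62  0.25  2.08 -0.31  0.48 -0.18] 0.5678492931594068 [-1.09  0.37 -0.24]
[[ 2.77740324e-04 -9.53775118e-01 -3.00521127e-01  7.80237956e-02]
 [ 9.99999942e-01  3.24863428e-04 -1.06835573e-04 -8.41256412e-04]
 [ 1.99525435e-04 -3.00521079e-01  9.53775152e-01 -8.20588084e-02]
 [ 0.00000000e+00  0.00000000e+00  0.00000000e+00  1.00000000e+00]]
bar n 933 c [ 458.9 -118.2] size [46.3 12. ] yaw 49.3 z 0.048
tcp [ 0.4619 -0.1195  0.2428] psi 52.0 tilt 0.01 shift cm [-0.09 -0.04  0.28] rows>= 1.0 rz 0.05184393865061866
```

View pics/w1.png

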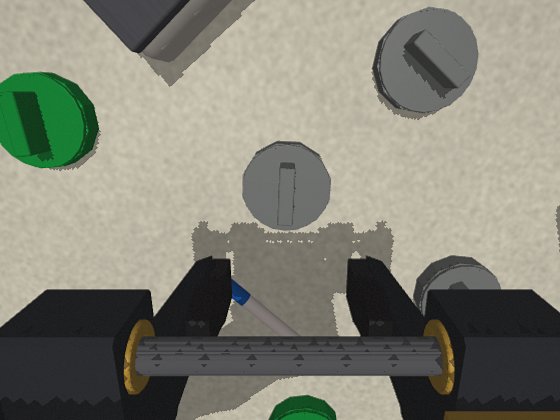

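w1.png: the lid sits centred at (287,186) with its bar upright in the view, matching 46 x 12 mm. Other grey lids show at (425,62) and (457,290). I grasp this one.

>>> {"name": "carry_out", "arguments": {"motion": [-0.1, -0.3, 0, 0, 0, 0.047, 0, 0, 3, 0, 0, 0, 0, 0, 4, 0, 0, 0, 0, 0, 4, 0, 0, 0, 0, 0, 3, 0, 0, 0, 0, 0, 1, 0, 0, 0, 0, 0, 0, 0, 0, 0]}}

```text
clock: 4.92
tool_pos: [0.4587, -0.1187, 0.0927]
eef_rot: [0.91, 0.415, -0.0, -0.0]
contact_force: [0.1, 0.1, 0.9]
opening: 0.57
```

>>> {"name": "carry_out", "arguments": {"motion": [0, 0, 0, 0, 0, 0, 0, 0, 0, 0, 0, 0, 0, 0, 0, 0, 0, 0, 0, 0, 0, 0, 0, 0, 0, 0, 0, 0, 0, 0], "hand": 0, "grip_force": 25}}

```text
clock: 5.55
tool_pos: [0.4591, -0.1186, 0.093]
eef_rot: [0.91, 0.415, 0.0, 0.0]
contact_force: [0.2, 0.2, 4.4]
opening: 0.137
```

>>> {"name": "carry_out", "arguments": {"motion": [0, 0, -3, 0, 0, 0, 0, 0, -5, 0, 0, 0, 0, 0, -5, 0, 0, 0, 0, 0, -4, 0, 0, 0]}}

```text
clock: 6.05
tool_pos: [0.4586, -0.1185, 0.2644]
eef_rot: [0.91, 0.415, 0.0, 0.0]
contact_force: [1.0, 0.0, -1.2]
opening: 0.135
```

Run:
```python
from h import *
s=monitor.get_state(); print(s["q"].round(2),s["opening"]); go(.515,.093,.262,None,s)
```

```text
[-0.04  0.58  0.31  2.07 -0.33  0.54 -0.21] 0.13465388166550413
tcp [ 0.4586 -0.1185  0.2644] psi 49.1 tilt 0.03 shift cm [19.67 -9.59  0.25] rows>= 4.0 rz None
```

>>> {"name": "carry_out", "arguments": {"motion": [2.4, -1.9, 0, 0, 0, 0, 2.4, -1.9, 0, 0, 0, 0, 2.4, -1.9, 0, 0, 0, 0, 2.4, -1.9, 0, 0, 0, 0, 2.4, -2, 0, 0, 0, 0, 0, 0, 0, 0, 0, 0, 0, 0, 0, 0, 0, 0]}}

```text
clock: 6.92
tool_pos: [0.4646, 0.0343, 0.2626]
eef_rot: [0.91, 0.415, -0.0, 0.0]
contact_force: [0.4, 0.3, -0.0]
opening: 0.132
```

```bash
cat >> h.py <<'E'
def rims(P):
    x,y,z=np.moveaxis(P,-1,0); m=((z>.122)&(z<.145)).astype(np.uint8)
    k,l,st,c=cv2.connectedComponentsWithStats(m)
    for i in range(1,k):
        if st[i,4]>400:
            q=P[l==i]; zt=np.percentile(q[:,2],95); t=q[q[:,2]>zt-.003][:,:2]*1000
            # algebraic circle on outer hull
            h=cv2.convexHull(t.astype(np.float32))[:,0]; A=np.c_[2*h,np.ones(len(h))]; sol=np.linalg.lstsq(A,(h**2).sum(1),rcond=None)[0]
            print("rim n",st[i,4],"ctr",sol[:2].round(1),"r",np.sqrt(sol[2]+sol[0]**2+sol[1]**2).round(1),"enc",np.round(cv2.minEnclosingCircle(t.astype(np.float32)),1) if 0 else cv2.minEnclosingCircle(t.astype(np.float32)),"z",zt.round(4),"bbox",st[i,:4])
E
python3 - <<'E'
from h import *
s,p,P=wst(); save(p,"w2.png"); print(s["q"].round(2),s["opening"],s["contact_force"].round(2))
rims(P)
go(.515,.093,.262,None,s)
bars(P,s["tool_pos"][2]-.048,s["tool_pos"][2]-.03,*s["tool_pos"][:2])
E
```

```text
[-0.39  0.58  0.35  2.09 -0.38  0.53 -0.48] 0.1324573512931831 [ 0.42  0.26 -0.03]
rim n 6469 ctr [513.4  96.2] r 30.1 enc ((513.4498291015625, 95.836181640625), 31.022092819213867) z 0.1376 bbox [227  25 116 123]
tcp [0.4646 0.0343 0.2626] psi 49.1 tilt 0.04 shift cm [ 7.74 -0.04  0.06] rows>= 2.0 rz None
bar n 5136 c [465.8  39.8] size [37.4 37.9] yaw -78.6 z 0.2181
```

View pics/w2.png

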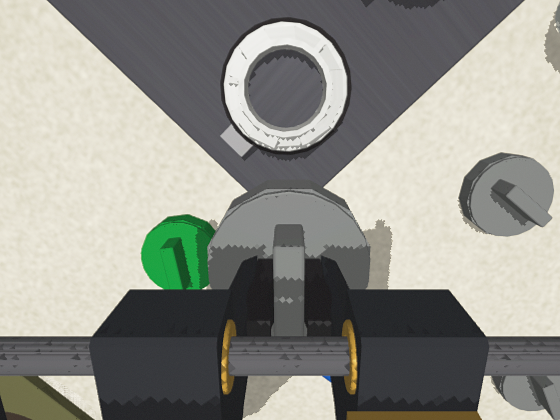

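w2.png: the open canister mouth is at (286,86) and the held lid is centred laterally at (289,250), straight below it. I now measure the lid's offset in the grip and the neck more closely.

```bash
cat >> h.py <<'E'
def circ(h):
    A=np.c_[2*h,np.ones(len(h))]; s=np.linalg.lstsq(A,(h**2).sum(1),rcond=None)[0]; return s[0],s[1],np.sqrt(s[2]+s[0]**2+s[1]**2)
def neck(P,cx,cy,zlo=.132,zhi=.145):
    x,y,z=np.moveaxis(P,-1,0); m=(np.hypot(x-cx,y-cy)<.045)&(z>zlo)&(z<zhi)
    q=P[m][:,:2]*1000; h=cv2.convexHull(q.astype(np.float32))[:,0]
    # inner hole: for each angle the min radius
    c=np.array(circ(h)[:2]); r=np.linalg.norm(q-c,axis=1); a=np.arctan2(*(q-c).T[::-1]); b=((a+np.pi)/(2*np.pi)*36).astype(int)
    inn=np.array([q[b==i][r[b==i].argmin()] for i in range(36) if (b==i).any()])
    print("neck n",len(q),"outer",np.round(circ(h),1),"inner",np.round(circ(inn),1),len(inn))
def held(P,s):
    m=R.from_quat(s["eef_rot"]).as_matrix(); T=(P-np.array(s["tool_pos"]))@m*1000 # tool coords mm
    x,y,z=np.moveaxis(T,-1,0)
    b=(abs(y)<10)&(z>38)&(z<56)&(x>5)&(x<60); d=(abs(y)<45)&(z>60)&(z<85)&(x>10)&(x<60)
    if b.sum(): print("bar front x",np.percentile(x[b],98).round(1),"y",np.median(y[b&(x>15)]).round(1),"top z",np.percentile(z[b],5).round(1))
    if d.sum():
        zt=np.median(z[d]); e=d&(abs(z-zt)<3); h=T[e][:,:2]; print("lid top z",zt.round(1),"n",e.sum())
        f=[h[abs(h[:,1]-v)<1.5].max(0) for v in range(-34,35,2) if (abs(h[:,1]-v)<1.5).any()]
        f=np.array([[u[0],v] for u,v in zip([g[0] for g in f],range(-34,35,2))]); print("lid centre tool",np.round(circ(f),1))
E
python3 - <<'E'
from h import *
s,p,P=wst(); neck(P,.513,.096); neck(P,.513,.096,.134); held(P,s)
E
```

```text
neck n 3569 outer [513.5  95.5  31.2] inner [513.5  95.4  21.6] 36
neck n 2284 outer [513.4  95.4  30.9] inner [513.5  95.4  21.6] 36
bar front x 23.4 y -1.1 top z 41.3
lid top z 71.1 n 6468Traceback (most recent call last):
  File "<stdin>", line 2, in <module>
  File "h.py", line 60, in held
    f=np.array([[u[0],v] for u,v in zip([g[0] for g in f],range(-34,35,2))]); print("lid centre tool",np.round(circ(f),1))
                 ~^^^
IndexError: invalid index to scalar variable.
```

>>> {"name": "carry_out", "arguments": {"motion": [2.6, -0.1, 0, 0, 0, 0, 2.6, -0.1, 0, 0, 0, 0, 2.6, 0, 0, 0, 0, 0, 0, 0, 1.5, 0, 0, 0, 0, 0, 1.5, 0, 0, 0, 0, 0, 0, 0, 0, 0]}}

```text
clock: 7.78
tool_pos: [0.5127, 0.0936, 0.2311]
eef_rot: [0.91, 0.414, -0.002, -0.0]
contact_force: [0.3, -0.2, -0.6]
opening: 0.137
```

>>> {"name": "carry_out", "arguments": {"motion": [0, 0, 0.2, 0, 0, 0, 0, 0, 0.2, 0, 0, 0, 0, 0, 0, 0, 0, 0]}}

```text
clock: 8.15
tool_pos: [0.5144, 0.0952, 0.2288]
eef_rot: [0.91, 0.415, 0.0, -0.0]
contact_force: [-0.1, 0.5, -0.7]
opening: 0.136
```

>>> {"name": "carry_out", "arguments": {"motion": [0, 0, 0.2, 0, 0, 0, 0, 0, 0.1, 0, 0, 0, 0, 0, 0, 0, 0, 0], "grip_force": 6}}

```text
clock: 8.52
tool_pos: [0.5144, 0.0953, 0.2257]
eef_rot: [0.91, 0.415, -0.0, -0.0]
contact_force: [0.3, -0.1, -0.8]
opening: 0.133
```

>>> {"name": "carry_out", "arguments": {"motion": [0, 0, 0.2, 0, 0, 0, 0, 0, 0.2, 0, 0, 0, 0, 0, 0, 0, 0, 0], "grip_force": 4}}

```text
clock: 8.9
tool_pos: [0.5146, 0.0953, 0.2219]
eef_rot: [0.91, 0.415, 0.0, -0.0]
contact_force: [-0.7, 1.0, 2.7]
opening: 0.138
```

>>> {"name": "carry_out", "arguments": {"motion": [0, 0, 0, 0, 0, 0, 0, 0, 0, 0, 0, 0, 0, 0, 0, 0, 0, -0.08, 0, 0, 0, 0, 0, -0.08, 0, 0, 0, 0, 0, -0.08, 0, 0, 0, 0, 0, -0.08, 0, 0, 0, 0, 0, -0.08], "hand": 1.45, "grip_force": 5}}

```text
clock: 9.78
tool_pos: [0.5147, 0.0951, 0.222]
eef_rot: [0.808, 0.589, 0.0, 0.0]
contact_force: [0.0, 1.2, 4.2]
opening: 0.162
```

```bash
sed -i '/f=\[h\[abs/,$d' h.py
cat >> h.py <<'E'
        M=np.array([[h[abs(h[:,1]-v)<1.5][:,0].max(),v] for v in range(-34,35,2) if (abs(h[:,1]-v)<1.5).any()]); print("lid centre tool",np.round(circ(M),1))
def chk(cx=None,cy=None,nm=None,crop=None):
    s,p,P=wst(); print("q7",s["q"][6].round(2),"psi",psi(s).round(1),"tcp",s["tool_pos"].round(4),"open cm",(s["opening"]*8.81).round(2),"F",s["contact_force"].round(1),"M",s["moment"].round(2))
    held(P,s)
    m=R.from_quat(s["eef_rot"]).as_matrix(); T=(P-np.array(s["tool_pos"]))@m*1000
    d=(abs(T[...,1])<20)&(T[...,0]>26)&(T[...,0]<36)&(T[...,2]>50)&(T[...,2]<90)
    if d.any(): print("lid origin world z",(np.median(P[d][:,2])-.022).round(4))
    if nm: save(p,nm,crop,2 if crop else 1)
E
python3 - <<'E'
from h import *
chk(nm="w3.png")
E
```

```text
Traceback (most recent call last):
  File "h.py", line 61, in chk
    s,p,P=wst(); print("q7",s["q"][6].round(2),"psi",psi(s).round(1),"tcp",s["tool_pos"].round(4),"open cm",(s["opening"]*8.81).round(2),"F",s["contact_force"].round(1),"M",s["moment"].round(2))
                                                                                                            ^^^^^^^^^^^^^^^^^^^^^^^^^
AttributeError: 'float' object has no attribute 'round'
```

```bash
sed -i 's/(s\["opening"\]\*8.81).round(2)/round(s["opening"]*8.81,2)/' h.py
python3 - <<'E'
from h import *
chk(nm="w3.png")
E
```

```text
q7 -0.29 psi 72.3 tcp [0.5147 0.095  0.2221] open cm 1.45 F [ 0.3 -0.3  3.9] M [-0.13  0.09 -0.06]
bar front x 24.0 y 1.6 top z 42.1
lid top z 69.9 n 6672
lid centre tool [-0.1 -1.  38.2]
lid origin world z 0.1301
```

View pics/w3.png

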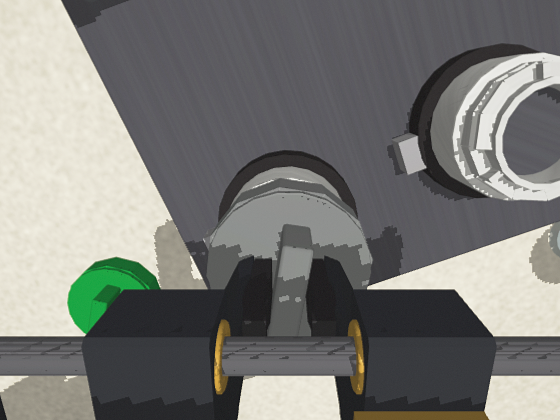

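w3.png: the lid sits on the neck at about (288,240), with the bar slightly askew in the loose jaws, origin about 7 mm below the rim. I carry on backward.

>>> {"name": "carry_out", "arguments": {"motion": [0, 0, 0, 0, 0, -0.09, 0, 0, 0, 0, 0, -0.09, 0, 0, 0, 0, 0, -0.09, 0, 0, 0, 0, 0, -0.09, 0, 0, 0, 0, 0, -0.09, 0, 0, 0, 0, 0, -0.09, 0, 0, 0, 0, 0, -0.09, 0, 0, 0, 0, 0, -0.09]}}

```text
clock: 10.88
tool_pos: [0.5156, 0.0954, 0.2226]
eef_rot: [0.55, 0.835, 0.001, 0.001]
contact_force: [0.3, -0.8, 7.4]
opening: 0.197
```

Run:
```python
from h import *
chk()
```

```text
q7 0.16 psi 113.3 tcp [0.5156 0.0954 0.2226] open cm 1.74 F [ 0.3 -0.8  7.4] M [ 0.01 -0.12 -0.15]
bar front x 24.3 y 4.0 top z 41.9
lid top z 69.0 n 6843
lid centre tool [-0.1 -0.4 38.6]
lid origin world z 0.1315
```

>>> {"name": "carry_out", "arguments": {"motion": [0, 0, -0.4, 0, 0, 0, 0, 0, 0, 0, 0, 0, 0, 0, 0, 0, 0, 0], "hand": 2.5}}

```text
clock: 11.3
tool_pos: [0.5142, 0.0952, 0.2255]
eef_rot: [0.55, 0.835, -0.0, -0.0]
contact_force: [-0.1, 0.4, -0.0]
opening: 0.286
```

Run:
```python
from h import *
chk(nm="w4.png"); print(monitor.get_state()["q"].round(2))
s,p,P=wst(); z0=s["tool_pos"]; bars(P,.155,.19,z0[0],z0[1],.03)
```

```text
q7 0.16 psi 113.2 tcp [0.5142 0.0952 0.2255] open cm 2.52 F [-0.1  0.4 -0. ] M [-0.07  0.04 -0.04]
bar front x 24.0 y 4.8 top z 44.6
lid top z 71.6 n 6548
lid centre tool [-0.5  1.1 38.7]
lid origin world z 0.1318
[-0.29  0.67  0.02  1.95 -0.03  0.52  0.16]
bar n 7619 c [510.5  97. ] size [55.1 52.1] yaw 86.5 z 0.1795
```

View pics/w4.png

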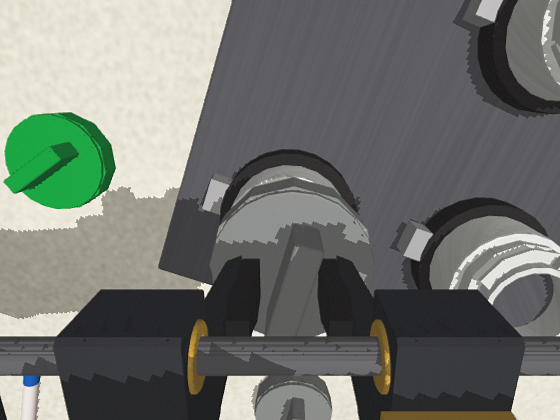

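w4.png: freed, the lid still sits high at (292,240), its bar lagging the jaws by about 14°. It was climbing the thread ramp while my grip held it down, so I realign and let the gripper rise with it.

>>> {"name": "carry_out", "arguments": {"motion": [0, 0, 0, 0, 0, 0.15, 0, 0, 0, 0, 0, 0]}}

```text
clock: 11.65
tool_pos: [0.5143, 0.0953, 0.2255]
eef_rot: [0.611, 0.792, -0.0, 0.0]
contact_force: [0.3, 1.0, -0.2]
opening: 0.284
```

>>> {"name": "carry_out", "arguments": {"motion": [0, 0, 0, 0, 0, 0, 0, 0, 0, 0, 0, 0, 0, 0, -0.03, 0, 0, -0.09, 0, 0, -0.03, 0, 0, -0.09, 0, 0, -0.03, 0, 0, -0.09, 0, 0, -0.03, 0, 0, -0.09, 0, 0, -0.03, 0, 0, -0.09, 0, 0, 0, 0, 0, 0], "hand": 1.45, "grip_force": 8}}

```text
clock: 12.65
tool_pos: [0.5146, 0.0945, 0.2272]
eef_rot: [0.42, 0.908, -0.0, 0.0]
contact_force: [0.9, -1.2, -0.8]
opening: 0.163
```

Run:
```python
from h import *
chk()
```

```text
q7 0.36 psi 130.4 tcp [0.5146 0.0945 0.2272] open cm 1.43 F [ 0.9 -1.2 -0.8] M [-0.4  -0.15 -0.13]
bar front x 24.8 y 3.0 top z 41.6
lid top z 79.3 n 6300
lid centre tool [ 0.7 -0.3 38.3]
lid origin world z 0.1258
```

It has dropped: origin 11.2 mm below the rim. Now clockwise.

>>> {"name": "carry_out", "arguments": {"motion": [0, 0, 0.3, 0, 0, 0.09, 0, 0, 0.2, 0, 0, 0.09, 0, 0, 0.1, 0, 0, 0.09, 0, 0, 0.03, 0, 0, 0.09, 0, 0, 0.03, 0, 0, 0.09, 0, 0, 0.03, 0, 0, 0.09, 0, 0, 0.03, 0, 0, 0.09, 0, 0, 0.03, 0, 0, 0.09]}}

```text
clock: 13.7
tool_pos: [0.5144, 0.0958, 0.2198]
eef_rot: [0.713, 0.701, 0.0, -0.0]
contact_force: [0.7, -0.6, 0.7]
opening: 0.167
```

>>> {"name": "carry_out", "arguments": {"motion": [0, 0, 0.03, 0, 0, 0.09, 0, 0, 0.03, 0, 0, 0.09, 0, 0, 0.03, 0, 0, 0.09, 0, 0, 0.03, 0, 0, 0.09, 0, 0, 0.03, 0, 0, 0.09, 0, 0, 0.03, 0, 0, 0.09]}}

```text
clock: 14.45
tool_pos: [0.5145, 0.0958, 0.2181]
eef_rot: [0.874, 0.485, 0.0, -0.0]
contact_force: [0.4, 0.5, 1.1]
opening: 0.165
```

Run:
```python
from h import *
chk()
```

```text
q7 -0.45 psi 58.1 tcp [0.5145 0.0958 0.2181] open cm 1.45 F [0.4 0.5 1.1] M [-0.04  0.03 -0.  ]
bar front x 23.3 y -3.3 top z 42.0
lid top z 73.0 n 6260
lid centre tool [-1.6 -0.9 38.9]
lid origin world z 0.1229
```

>>> {"name": "carry_out", "arguments": {"motion": [0, 0, 0.02, 0, 0, 0.09, 0, 0, 0.02, 0, 0, 0.09, 0, 0, 0.02, 0, 0, 0.09, 0, 0, 0.02, 0, 0, 0.09, 0, 0, 0.02, 0, 0, 0.09, 0, 0, 0, 0, 0, 0]}}

```text
clock: 15.25
tool_pos: [0.5143, 0.0957, 0.2168]
eef_rot: [0.96, 0.281, -0.0, -0.0]
contact_force: [-0.2, 1.6, 0.4]
opening: 0.166
```

Run:
```python
from h import *
chk()
```

```text
q7 -0.74 psi 32.6 tcp [0.5143 0.0957 0.2168] open cm 1.46 F [-0.2  1.6  0.4] M [0.   0.13 0.03]
bar front x 22.9 y -3.4 top z 42.0
lid top z 73.0 n 6196
lid centre tool [-1.5 -0.8 38.6]
lid origin world z 0.1217
```

>>> {"name": "carry_out", "arguments": {"motion": [0, 0, 0.02, 0, 0, 0.07, 0, 0, 0.02, 0, 0, 0.07, 0, 0, 0.02, 0, 0, 0.07, 0, 0, 0, 0, 0, 0.07, 0, 0, 0, 0, 0, 0.05, 0, 0, 0, 0, 0, 0]}}

```text
clock: 16.05
tool_pos: [0.5144, 0.0954, 0.2163]
eef_rot: [0.993, 0.119, -0.0, -0.0]
contact_force: [0.8, 0.3, -0.1]
opening: 0.165
```

Run:
```python
from h import *
chk()
```

```text
q7 -0.96 psi 13.6 tcp [0.5144 0.0954 0.2163] open cm 1.45 F [ 0.8  0.3 -0.1] M [0.04 0.17 0.01]
bar front x 22.5 y -3.3 top z 42.1
lid top z 73.5 n 6068
lid centre tool [-2.1 -0.9 38.8]
lid origin world z 0.1206
```

>>> {"name": "carry_out", "arguments": {"motion": [0, 0, 0, 0, 0, 0.07, 0, 0, 0, 0, 0, 0.07, 0, 0, 0, 0, 0, 0.05, 0, 0, 0, 0, 0, 0]}}

```text
clock: 16.6
tool_pos: [0.5148, 0.0953, 0.2164]
eef_rot: [1.0, 0.024, 0.0, 0.0]
contact_force: [0.9, 0.3, 0.1]
opening: 0.184
```

Run:
```python
from h import *
chk()
```

```text
q7 -1.09 psi 2.8 tcp [0.5148 0.0953 0.2164] open cm 1.62 F [0.9 0.3 0.1] M [-0.05 -0.06  0.32]
bar front x 21.8 y -4.4 top z 42.6
lid top z 73.7 n 5871
lid centre tool [-2.5 -0.5 38.5]
lid origin world z 0.1204
```

Fully home: stop felt (jaws prised to 1.62 cm), origin 16.6 mm below the rim. Next is the lid at (0.521, -0.304).

>>> {"name": "carry_out", "arguments": {"motion": [0, 0, 0, 0, 0, -0.1, 0, 0, 0, 0, 0, 0, 0, 0, 0, 0, 0, 0, 0, 0, -3, 0, 0, 0, 0, 0, -4, 0, 0, 0, 0, 0, -2, 0, 0, 0], "hand": 5}}

```text
clock: 17.4
tool_pos: [0.5149, 0.095, 0.3081]
eef_rot: [0.997, 0.073, 0.001, -0.0]
contact_force: [0.2, -0.5, -0.5]
opening: 0.568
```

>>> {"name": "carry_out", "arguments": {"motion": [0, 5, 0, 0, 0, 0, 0, 5, 0, 0, 0, 0, 0, 5, 0, 0, 0, 0, 0, 5, 0, 0, 0, 0, 0, 5, 0, 0, 0, 0, 0, 5, 0, 0, 0, 0, 0, 5, 0, 0, 0, 0, 0, 5, 0, 0, 0, 0]}}

```text
clock: 18.4
tool_pos: [0.5729, -0.3018, 0.3061]
eef_rot: [0.997, 0.073, -0.0, -0.0]
contact_force: [1.2, -0.2, 0.8]
opening: 0.57
```

>>> {"name": "carry_out", "arguments": {"motion": [0, 0, 1, 0, 0, -0.18, 0, 0, 1, 0, 0, -0.18, 0, 0, 1, 0, 0, -0.18, 0, 0, 1, 0, 0, -0.18, 0, 0, 1, 0, 0, -0.18, 0, 0, 1, 0, 0, -0.18, 0, 0, 0, 0, 0, -0.1, 0, 0, 0, 0, 0, 0]}}

```text
clock: 19.4
tool_pos: [0.5726, -0.3005, 0.246]
eef_rot: [0.789, 0.615, -0.0, -0.0]
contact_force: [0.7, -0.6, -0.1]
opening: 0.565
```

Run:
```python
from h import *
s,p,P=wst(); print(s["q"].round(2)); x=s["tool_pos"]
go(.521,-.304,.0925,76,s); bars(P,.036,.06,.521,-.304)
```

```text
[ 0.3   0.79  0.21  1.56 -0.21  0.81  0.35]
tcp [ 0.5726 -0.3005  0.246 ] psi 75.9 tilt 0.05 shift cm [-1.6  -4.91 15.35] rows>= 3.0 rz -0.001948260323179806
bar n 992 c [ 519.7 -302. ] size [46.3 12.4] yaw 75.6 z 0.0479
```

>>> {"name": "carry_out", "arguments": {"motion": [-1.4, -5, 0, 0, 0, 0, 0, 0, 3, 0, 0, 0, 0, 0, 4, 0, 0, 0, 0, 0, 4, 0, 0, 0, 0, 0, 3, 0, 0, 0, 0, 0, 1.3, 0, 0, 0, 0, 0, 0, 0, 0, 0]}}

```text
clock: 20.32
tool_pos: [0.5209, -0.302, 0.093]
eef_rot: [0.788, 0.615, -0.0, -0.0]
contact_force: [0.0, 0.2, -0.5]
opening: 0.565
```

>>> {"name": "carry_out", "arguments": {"motion": [0, 0, 0, 0, 0, 0, 0, 0, 0, 0, 0, 0, 0, 0, 0, 0, 0, 0, 0, 0, 0, 0, 0, 0, 0, 0, 0, 0, 0, 0], "hand": 0, "grip_force": 25}}

```text
clock: 20.95
tool_pos: [0.5211, -0.302, 0.0936]
eef_rot: [0.788, 0.616, 0.0, 0.0]
contact_force: [-0.6, 0.0, 3.6]
opening: 0.14
```

>>> {"name": "carry_out", "arguments": {"motion": [0, 0, -3, 0, 0, 0, 0, 0, -5, 0, 0, 0, 0, 0, -5, 0, 0, 0, 0, 0, -4, 0, 0, 0]}}

```text
clock: 21.45
tool_pos: [0.521, -0.302, 0.2651]
eef_rot: [0.788, 0.616, 0.0, 0.0]
contact_force: [0.9, -0.0, -1.2]
opening: 0.133
```

Run:
```python
from h import *
chk(); go(.642,.114,.262)
```

```text
q7 0.39 psi 76.0 tcp [ 0.521  -0.302   0.2651] open cm 1.17 F [ 0.9 -0.  -1.2] M [-0.1   0.04  0.01]
bar front x 22.6 y -0.9 top z 41.1
lid top z 71.6 n 6190
lid centre tool [-1.4 -0.8 38.3]
lid origin world z 0.1713
tcp [ 0.5229 -0.3034  0.27  ] psi 76.0 tilt 0.52 shift cm [43.38  1.45  0.71] rows>= 8.0 rz None
```

>>> {"name": "carry_out", "arguments": {"motion": [4.4, 0.2, 0, 0, 0, 0, 4.4, 0.2, 0, 0, 0, 0, 4.4, 0.2, 0, 0, 0, 0, 4.4, 0.2, 0, 0, 0, 0, 4.4, 0.2, 0, 0, 0, 0, 4.4, 0.2, 0, 0, 0, 0, 4.4, 0.2, 0, 0, 0, 0, 4.4, 0.2, 0, 0, 0, 0]}}

```text
clock: 22.5
tool_pos: [0.6216, 0.0372, 0.2628]
eef_rot: [0.788, 0.616, -0.0, -0.0]
contact_force: [1.1, -0.2, -2.0]
opening: 0.13
```

>>> {"name": "carry_out", "arguments": {"motion": [0, 0, 0, 0, 0, 0, 0, 0, 0, 0, 0, 0, 0, 0, 0, 0, 0, 0]}}

```text
clock: 22.88
tool_pos: [0.6212, 0.0337, 0.2633]
eef_rot: [0.789, 0.615, -0.001, 0.0]
contact_force: [1.1, 0.5, -1.2]
opening: 0.136
```

Run:
```python
from h import *
chk(nm="w5.png"); s,p,P=wst(); neck(P,.642,.114); neck(P,.642,.114,.134); go(.642,.114,.230,None,s)
```

```text
q7 -0.13 psi 75.9 tcp [0.6212 0.0337 0.2633] open cm 1.2 F [ 1.1  0.5 -1.2] M [-0.07  0.03 -0.01]
bar front x 22.6 y -0.9 top z 41.1
lid top z 71.7 n 6157
lid centre tool [-1.3 -1.  38.2]
lid origin world z 0.1694
neck n 3630 outer [642.3 116.4  31.3] inner [642.3 116.4  21.5] 36
neck n 2264 outer [642.4 116.8  30.8] inner [642.3 116.4  21.6] 36
tcp [0.6213 0.0338 0.2633] psi 75.9 tilt 0.05 shift cm [8.28 0.05 3.33] rows>= 2.0 rz None
```

View pics/w5.png

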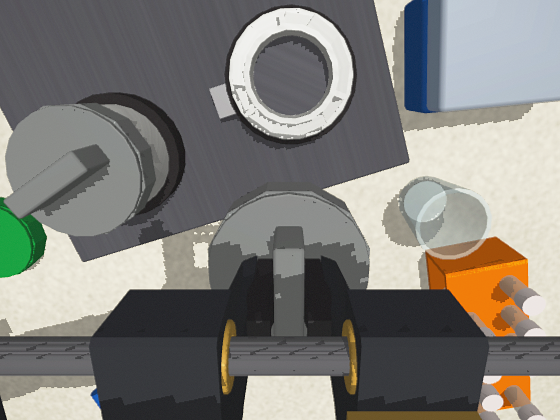

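w5.png: the middle canister's mouth at (291,74) is straight ahead of the held lid at (288,250). The finished lid sits home at (85,170).

>>> {"name": "carry_out", "arguments": {"motion": [2.8, 0, 0, 0, 0, 0, 2.9, 0.1, 0, 0, 0, 0, 2.9, 0, 0, 0, 0, 0, 0, 0, 1.5, 0, 0, 0, 0, 0, 1.5, 0, 0, 0, 0, 0, 0, 0, 0, 0, 0, 0, 0, 0, 0, 0]}}

```text
clock: 23.85
tool_pos: [0.6434, 0.1176, 0.2334]
eef_rot: [0.788, 0.615, -0.0, 0.0]
contact_force: [0.2, -0.8, -0.7]
opening: 0.134
```

>>> {"name": "carry_out", "arguments": {"motion": [0, 0, 0.2, 0, 0, 0, 0, 0, 0.2, 0, 0, 0, 0, 0, 0.2, 0, 0, 0, 0, 0, 0.1, 0, 0, 0, 0, 0, 0, 0, 0, 0], "grip_force": 6}}

```text
clock: 24.48
tool_pos: [0.6434, 0.119, 0.2263]
eef_rot: [0.788, 0.616, 0.0, -0.0]
contact_force: [-0.5, 0.2, -0.5]
opening: 0.137
```

>>> {"name": "carry_out", "arguments": {"motion": [0, 0, 0, 0, 0, 0, 0, 0, 0, 0, 0, 0, 0, 0, 0, 0, 0, 0], "hand": 1.45}}

```text
clock: 24.85
tool_pos: [0.6434, 0.1191, 0.2264]
eef_rot: [0.788, 0.616, 0.0, -0.0]
contact_force: [0.1, 0.7, -0.3]
opening: 0.162
```

Run:
```python
from h import *
chk()
```

```text
q7 -0.24 psi 76.0 tcp [0.6434 0.1191 0.2264] open cm 1.42 F [ 0.1  0.7 -0.3] M [-0.02  0.17  0.05]
bar front x 23.7 y -2.0 top z 41.9
lid top z 74.0 n 6171
lid centre tool [-2.  -0.8 38.9]
lid origin world z 0.1301
```

>>> {"name": "carry_out", "arguments": {"motion": [-0.1, 0, 0, 0, 0, -0.05, -0.1, 0, 0, 0, 0, -0.09, 0, 0, 0, 0, 0, -0.09, 0, 0, 0, 0, 0, -0.09, 0, 0, 0, 0, 0, -0.09, 0, 0, 0, 0, 0, -0.09, 0, 0, 0, 0, 0, -0.09, 0, 0, 0, 0, 0, -0.09]}}

```text
clock: 25.9
tool_pos: [0.6421, 0.1189, 0.2267]
eef_rot: [0.536, 0.844, 0.001, -0.002]
contact_force: [-2.7, 4.2, 2.5]
opening: 0.27
```

Run:
```python
from h import *
chk()
```

```text
q7 0.27 psi 115.1 tcp [0.6421 0.1189 0.2267] open cm 2.38 F [-2.7  4.2  2.5] M [ 0.68  0.72 -0.44]
bar front x 21.1 y 6.0 top z 45.6
lid top z 72.8 n 6296
lid centre tool [-1.7 -0.1 38.6]
lid origin world z 0.132
```

>>> {"name": "carry_out", "arguments": {"motion": [0, 0, 0, 0, 0, 0.1, 0, 0, 0, 0, 0, 0.1, 0, 0, 0, 0, 0, 0.1], "hand": 3}}

```text
clock: 26.32
tool_pos: [0.6432, 0.1168, 0.2265]
eef_rot: [0.659, 0.752, 0.0, 0.0]
contact_force: [-0.4, 0.1, -0.6]
opening: 0.337
```

```bash
cat >> h.py <<'E'
def lidpose(P,s):
    m=R.from_quat(s["eef_rot"]).as_matrix(); T=(P-np.array(s["tool_pos"]))@m*1000; x,y,z=np.moveaxis(T,-1,0)
    zl=np.median(z[(abs(y)<20)&(x>28)&(x<34)&(z>50)&(z<95)])
    b=(abs(y)<16)&(x>-5)&(x<27)&(z<zl-18)&(z>zl-30)
    if b.sum()>30:
        X,Y=x[b],y[b]; c=[np.median(Y[abs(X-v)<2]) for v in (2,10,18) if (abs(X-v)<2).any()]
        print("bar mid y at x=2,10,18:",np.round(c,1),"bar x max",np.percentile(X,99).round(1))
    d=(np.hypot(x,y)<38)&(abs(z-zl)<6)&(np.hypot(x,y)>14); q=P[d]; A=np.c_[q[:,:2],np.ones(len(q))]; co=np.linalg.lstsq(A,q[:,2],rcond=None)[0]
    print("lid tilt deg",np.degrees(np.arctan(co[:2])).round(2),"n",d.sum())
E
python3 - <<'E'
from h import *
chk(nm="w6.png"); s,p,P=wst(); lidpose(P,s)
E
```

```text
q7 0.04 psi 97.6 tcp [0.6432 0.1168 0.2265] open cm 2.97 F [-0.4  0.1 -0.6] M [-0.06  0.03 -0.01]
bar front x 24.6 y 1.3 top z 45.6
lid top z 72.8 n 6857
lid centre tool [ 1.  -1.  38.5]
lid origin world z 0.132
bar mid y at x=2,10,18: [-3.4 -0.6  0.9] bar x max 24.3
lid tilt deg [3.43 1.32] n 9741
```

View pics/w6.png

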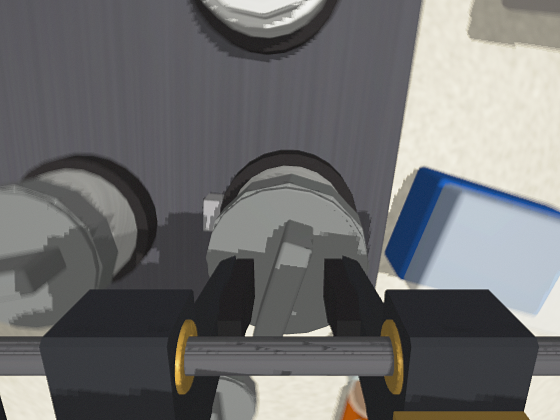

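w6.png: the lid at (288,240) is tilted about 3.5° and its bar has moved only some 6°, so it is cocked rather than at its stop. I take hold squarely, level it and lift it slightly before turning back again.

>>> {"name": "carry_out", "arguments": {"motion": [0, 0, 0, 0, 0, 0.13, 0, 0, 0, 0, 0, 0.13, 0, 0, 0, 0, 0, 0]}}

```text
clock: 26.8
tool_pos: [0.643, 0.117, 0.2263]
eef_rot: [0.749, 0.663, -0.0, 0.0]
contact_force: [0.1, 0.6, -0.2]
opening: 0.338
```

>>> {"name": "carry_out", "arguments": {"motion": [0, 0, 0, 0, 0, 0, 0, 0, 0, 0, 0, 0, 0, 0, 0, 0, 0, 0, 0, 0, 0, 0, 0, 0, 0, 0, -0.2, 0, 0, 0, 0, 0, -0.1, 0, 0, 0, 0, 0, 0, 0, 0, 0], "hand": 0, "grip_force": 12}}

```text
clock: 27.68
tool_pos: [0.6432, 0.1169, 0.2294]
eef_rot: [0.75, 0.662, 0.0, 0.0]
contact_force: [-0.2, -1.4, -1.5]
opening: 0.135
```

Run:
```python
from h import *
chk(); s,p,P=wst(); lidpose(P,s)
```

```text
q7 -0.15 psi 82.9 tcp [0.6432 0.1169 0.2294] open cm 1.19 F [-0.2 -1.4 -1.5] M [-0.17  0.08 -0.02]
bar front x 23.7 y -0.8 top z 41.0
lid top z 72.0 n 6775
lid centre tool [ 1.2 -0.5 38. ]
lid origin world z 0.1358
bar mid y at x=2,10,18: [-0.4  0.7 -0.8] bar x max 23.7
lid tilt deg [0.38 2.25] n 9154
```

>>> {"name": "carry_out", "arguments": {"motion": [-0.1, 0, 0.1, 0, 0, 0, 0, 0, 0.1, 0, 0, 0, 0, 0, 0.1, 0, 0, 0, 0, 0, 0, 0, 0, 0], "grip_force": 8}}

```text
clock: 28.28
tool_pos: [0.6431, 0.1166, 0.2273]
eef_rot: [0.749, 0.662, 0.001, -0.0]
contact_force: [-1.1, 0.8, 6.0]
opening: 0.133
```

>>> {"name": "carry_out", "arguments": {"motion": [0, 0, 0, 0, 0, 0, 0, 0, 0, 0, 0, 0, 0, 0, 0, 0, 0, 0], "hand": 1.35}}

```text
clock: 28.65
tool_pos: [0.6427, 0.1159, 0.2261]
eef_rot: [0.75, 0.662, -0.0, -0.0]
contact_force: [-0.1, 0.5, -0.8]
opening: 0.153
```

Run:
```python
from h import *
chk(); s,p,P=wst(); lidpose(P,s)
```

```text
q7 -0.15 psi 82.9 tcp [0.6427 0.1159 0.2261] open cm 1.35 F [-0.1  0.5 -0.8] M [-0.07  0.15 -0.02]
bar front x 25.6 y -0.5 top z 42.0
lid top z 71.6 n 7033
lid centre tool [ 0.8 -0.4 38.9]
lid origin world z 0.1325
bar mid y at x=2,10,18: [-0.4  0.7 -0.1] bar x max 25.6
lid tilt deg [-0.08  0.1 ] n 9038
```

>>> {"name": "carry_out", "arguments": {"motion": [0, 0, 0, 0, 0, -0.08, 0, 0, 0, 0, 0, -0.08, 0, 0, 0, 0, 0, -0.08, 0, 0, 0, 0, 0, 0]}}

```text
clock: 29.25
tool_pos: [0.6429, 0.1159, 0.2262]
eef_rot: [0.665, 0.747, 0.0, -0.0]
contact_force: [-0.0, -0.5, -0.7]
opening: 0.153
```

Run:
```python
from h import *
chk(); s,p,P=wst(); lidpose(P,s)
```

```text
q7 0.03 psi 96.6 tcp [0.6429 0.1159 0.2262] open cm 1.35 F [-0.  -0.5 -0.7] M [-0.05  0.    0.03]
bar front x 25.9 y 0.9 top z 42.1
lid top z 71.9 n 7137
lid centre tool [ 1.4 -0.7 38.7]
lid origin world z 0.1325
bar mid y at x=2,10,18: [-0.3  0.5  0.9] bar x max 25.9
lid tilt deg [-0.71  0.37] n 8922
```

>>> {"name": "carry_out", "arguments": {"motion": [0.2, 0, 0, 0, 0, -0.08, 0, 0, -0.02, 0, 0, -0.08, 0, 0, -0.02, 0, 0, -0.08, 0, 0, -0.02, 0, 0, -0.08, 0, 0, -0.02, 0, 0, -0.08, 0, 0, 0, 0, 0, 0]}}

```text
clock: 30.1
tool_pos: [0.6426, 0.1177, 0.2271]
eef_rot: [0.504, 0.864, -0.0, -0.0]
contact_force: [0.5, -1.3, 0.1]
opening: 0.148
```

Run:
```python
from h import *
chk(); s,p,P=wst(); lidpose(P,s)
```

```text
q7 0.32 psi 119.5 tcp [0.6426 0.1177 0.2271] open cm 1.31 F [ 0.5 -1.3  0.1] M [-0.12  0.07  0.03]
bar front x 24.3 y 1.2 top z 41.4
lid top z 76.1 n 6350
lid centre tool [ 0.5 -0.1 38.1]
lid origin world z 0.1289
bar mid y at x=2,10,18: [-0.3  0.5  1.2] bar x max 24.4
lid tilt deg [ 0.55 -0.56] n 9232
```

>>> {"name": "carry_out", "arguments": {"motion": [0, 0, 0, 0, 0, -0.06, 0, 0, 0, 0, 0, -0.06, 0, 0, 0, 0, 0, 0], "hand": 1.5}}

```text
clock: 30.58
tool_pos: [0.6425, 0.1181, 0.2271]
eef_rot: [0.451, 0.892, 0.0, -0.0]
contact_force: [0.3, 0.5, -0.5]
opening: 0.173
```

Run:
```python
from h import *
chk(); s,p,P=wst(); lidpose(P,s)
```

```text
q7 0.41 psi 126.3 tcp [0.6425 0.1181 0.2271] open cm 1.52 F [ 0.3  0.5 -0.5] M [-0.07  0.04  0.01]
bar front x 23.7 y 2.5 top z 41.8
lid top z 76.0 n 6177
lid centre tool [-1.  -0.1 38.8]
lid origin world z 0.1289
bar mid y at x=2,10,18: [-0.4  1.   2.5] bar x max 24.0
lid tilt deg [ 0.72 -0.71] n 9259
```

>>> {"name": "carry_out", "arguments": {"motion": [0, 0, 0, 0, 0, -0.08, 0, 0, 0, 0, 0, -0.08, 0, 0, 0, 0, 0, -0.08, 0, 0, 0, 0, 0, -0.08, 0, 0, 0, 0, 0, 0]}}

```text
clock: 31.3
tool_pos: [0.643, 0.1179, 0.2277]
eef_rot: [0.304, 0.953, 0.0, 0.001]
contact_force: [-0.5, -0.8, 2.4]
opening: 0.169
```

Run:
```python
from h import *
chk(); s,p,P=wst(); lidpose(P,s)
```

```text
q7 0.65 psi 144.7 tcp [0.643  0.1179 0.2277] open cm 1.49 F [-0.5 -0.8  2.4] M [-0.08 -0.   -0.1 ]
bar front x 23.7 y 3.1 top z 42.2
lid top z 75.9 n 6179
lid centre tool [-0.9  0.3 38.7]
lid origin world z 0.1296
bar mid y at x=2,10,18: [0.1 1.2 2.8] bar x max 23.8
lid tilt deg [ 0.96 -0.75] n 9279
```

>>> {"name": "carry_out", "arguments": {"motion": [0, 0, -0.06, 0, 0, -0.08, 0, 0, -0.03, 0, 0, -0.08, 0, 0, -0.03, 0, 0, -0.08, 0, 0, -0.03, 0, 0, -0.08, 0, 0, -0.03, 0, 0, -0.08, 0, 0, 0, 0, 0, 0]}}

```text
clock: 32.15
tool_pos: [0.6426, 0.1179, 0.2288]
eef_rot: [0.108, 0.994, 0.0, -0.0]
contact_force: [-0.4, -1.0, 1.8]
opening: 0.168
```

Run:
```python
from h import *
chk(); s,p,P=wst(); lidpose(P,s)
```

```text
q7 0.95 psi 167.6 tcp [0.6426 0.1179 0.2288] open cm 1.48 F [-0.4 -1.   1.8] M [-0.07 -0.03 -0.07]
bar front x 23.6 y 3.4 top z 41.9
lid top z 75.8 n 6131
lid centre tool [-0.8  0.2 38.5]
lid origin world z 0.1308
bar mid y at x=2,10,18: [0.4 0.8 3.1] bar x max 23.7
lid tilt deg [ 1.16 -0.33] n 9275
```

Climbing the ramp steadily, so I continue.

>>> {"name": "carry_out", "arguments": {"motion": [0, 0, -0.05, 0, 0, -0.08, 0, 0, -0.03, 0, 0, -0.08, 0, 0, -0.03, 0, 0, -0.08, 0, 0, -0.03, 0, 0, -0.08, 0, 0, -0.03, 0, 0, -0.08, 0, 0, 0, 0, 0, 0]}}

```text
clock: 33.0
tool_pos: [0.6422, 0.1181, 0.2301]
eef_rot: [-0.092, 0.996, 0.0, -0.001]
contact_force: [1.2, -0.7, -0.6]
opening: 0.17
```

Run:
```python
from h import *
chk(); s,p,P=wst(); lidpose(P,s)
```

```text
q7 1.26 psi -169.5 tcp [0.6422 0.1181 0.2301] open cm 1.49 F [ 1.2 -0.7 -0.6] M [-0.01 -0.    0.01]
bar front x 24.2 y -1.0 top z 40.0
lid top z 82.5 n 6279
lid centre tool [ 0.7 -1.7 39. ]
lid origin world z 0.1254
bar mid y at x=2,10,18: [-0.2 -1.   0.4] bar x max 26.6
lid tilt deg [ 2.27 -2.55] n 8726
```

Dropped: 11.6 mm below the rim. Now clockwise.

>>> {"name": "carry_out", "arguments": {"motion": [0, 0, 0.3, 0, 0, 0.05, 0, 0, 0.3, 0, 0, 0.09, 0, 0, 0.2, 0, 0, 0.09, 0, 0, 0.1, 0, 0, 0.09, 0, 0, 0.03, 0, 0, 0.09, 0, 0, 0.03, 0, 0, 0.09, 0, 0, 0.03, 0, 0, 0.09, 0, 0, 0.03, 0, 0, 0.09]}}

```text
clock: 34.1
tool_pos: [0.6433, 0.1173, 0.221]
eef_rot: [0.247, 0.969, -0.0, 0.001]
contact_force: [0.9, -1.6, 2.2]
opening: 0.17
```

>>> {"name": "carry_out", "arguments": {"motion": [0, 0, 0.03, 0, 0, 0.09, 0, 0, 0.03, 0, 0, 0.09, 0, 0, 0.03, 0, 0, 0.09, 0, 0, 0.03, 0, 0, 0.09, 0, 0, 0.03, 0, 0, 0.09, 0, 0, 0.03, 0, 0, 0.09, 0, 0, 0.03, 0, 0, 0.09]}}

```text
clock: 34.98
tool_pos: [0.6434, 0.1169, 0.2191]
eef_rot: [0.535, 0.845, -0.0, 0.001]
contact_force: [0.9, -2.4, 2.6]
opening: 0.171
```

Run:
```python
from h import *
chk(); s,p,P=wst(); lidpose(P,s)
```

```text
q7 0.27 psi 115.3 tcp [0.6434 0.1169 0.2191] open cm 1.51 F [ 0.9 -2.4  2.6] M [-0.6  -0.14  0.12]
bar front x 27.3 y -3.7 top z 42.5
lid top z 75.2 n 7078
lid centre tool [ 1.5 -1.3 39.1]
lid origin world z 0.1218
bar mid y at x=2,10,18: [ 0.  -0.8 -3. ] bar x max 26.8
lid tilt deg [ 0.06 -1.61] n 8725
```

>>> {"name": "carry_out", "arguments": {"motion": [0.1, 0, 0, 0, 0, 0, 0.1, 0, 0.02, 0, 0, 0.08, 0, 0, 0.02, 0, 0, 0.08, 0, 0, 0.02, 0, 0, 0.08, 0, 0, 0, 0, 0, 0]}}

```text
clock: 35.7
tool_pos: [0.6426, 0.1182, 0.2181]
eef_rot: [0.631, 0.776, -0.0, 0.002]
contact_force: [2.4, -5.3, 2.6]
opening: 0.171
```

Run:
```python
from h import *
chk(); s,p,P=wst(); lidpose(P,s)
```

```text
q7 0.09 psi 101.8 tcp [0.6426 0.1182 0.2181] open cm 1.5 F [ 2.4 -5.3  2.6] M [-1.05 -0.4   0.1 ]
bar front x 25.6 y -3.6 top z 42.4
lid top z 74.9 n 6573
lid centre tool [-0.8 -1.1 39.5]
lid origin world z 0.1209
bar mid y at x=2,10,18: [-0.2 -0.8 -3.2] bar x max 25.7
lid tilt deg [-0.02 -2.35] n 9041
```

>>> {"name": "carry_out", "arguments": {"motion": [0, 0, 0, 0, 0, -0.1, 0, 0, 0, 0, 0, 0, 0, 0, 0, 0, 0, 0], "hand": 3}}

```text
clock: 36.17
tool_pos: [0.6413, 0.1206, 0.2174]
eef_rot: [0.591, 0.806, 0.0, -0.001]
contact_force: [0.4, 0.0, -0.0]
opening: 0.342
```

Run:
```python
from h import *
chk(nm="w7.png"); s,p,P=wst(); lidpose(P,s)
```

```text
q7 0.17 psi 107.5 tcp [0.6413 0.1206 0.2174] open cm 3.01 F [ 0.4  0.  -0. ] M [-0.08 -0.06 -0.02]
bar front x 21.1 y -2.0 top z 47.1
lid top z 74.0 n 5567
lid centre tool [-3.1 -0.2 38.3]
lid origin world z 0.121
bar mid y at x=2,10,18: [-0.5 -0.9 -2.4] bar x max 21.3
lid tilt deg [ 0.63 -0.74] n 9693
```

View pics/w7.png

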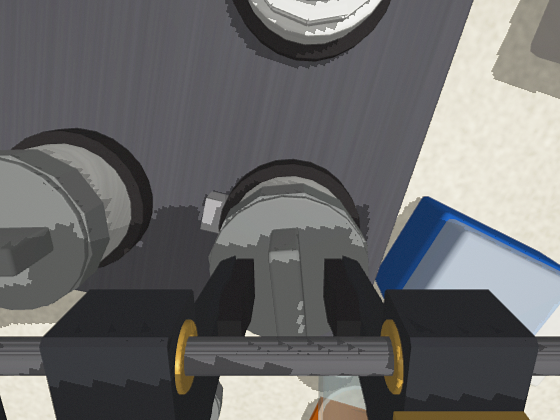

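w7.png: the released lid sits level at (290,240), 16 mm down, with its bar about 7° off the jaws. I recentre and finish the clockwise turn to the stop.

>>> {"name": "carry_out", "arguments": {"motion": [-0.2, 0, 0, 0, 0, 0, 0, 0, 0, 0, 0, 0, 0, 0, 0, 0, 0, 0, 0, 0, 0, 0, 0, 0.08, 0, 0, 0, 0, 0, 0.08, 0, 0, 0, 0, 0, 0.08, 0, 0, 0, 0, 0, 0.08, 0, 0, 0, 0, 0, 0], "hand": 1.45, "grip_force": 6}}

```text
clock: 37.28
tool_pos: [0.6425, 0.1175, 0.2177]
eef_rot: [0.712, 0.702, -0.0, 0.0]
contact_force: [0.3, -0.0, -1.4]
opening: 0.163
```

Run:
```python
from h import *
chk(); s,p,P=wst(); lidpose(P,s)
```

```text
q7 -0.07 psi 89.2 tcp [0.6425 0.1175 0.2177] open cm 1.43 F [ 0.3 -0.  -1.4] M [-0.23 -0.1   0.02]
bar front x 24.0 y -3.1 top z 41.5
lid top z 75.0 n 6301
lid centre tool [-1.1 -0.1 38.9]
lid origin world z 0.1205
bar mid y at x=2,10,18: [-0.4 -0.8 -3.1] bar x max 24.0
lid tilt deg [ 0.82 -1.38] n 9277
```

>>> {"name": "carry_out", "arguments": {"motion": [0, 0, 0, 0, 0, 0.06, 0, 0, 0, 0, 0, 0.06, 0, 0, 0, 0, 0, 0.06, 0, 0, 0, 0, 0, 0]}}

```text
clock: 37.88
tool_pos: [0.6425, 0.1179, 0.2178]
eef_rot: [0.772, 0.636, 0.0, 0.0]
contact_force: [2.0, -0.8, -0.0]
opening: 0.192
```

Run:
```python
from h import *
chk(); s,p,P=wst(); lidpose(P,s)
```

```text
q7 -0.2 psi 79.0 tcp [0.6425 0.1179 0.2178] open cm 1.69 F [ 2.  -0.8 -0. ] M [-0.22 -0.13  0.26]
bar front x 23.0 y -4.5 top z 43.3
lid top z 75.1 n 6017
lid centre tool [-2.5  0.3 39.3]
lid origin world z 0.1204
bar mid y at x=2,10,18: [-0.5 -0.9 -5.5] bar x max 23.0
lid tilt deg [ 0.96 -1.78] n 9180
```

Second lid home: stop felt, 16.6 mm down. Next is the third lid at (0.606, -0.109).

>>> {"name": "carry_out", "arguments": {"motion": [0, 0, 0, 0, 0, -0.1, 0, 0, 0, 0, 0, 0, 0, 0, 0, 0, 0, 0, 0, 0, -3, 0, 0, 0, 0, 0, -4, 0, 0, 0, 0, 0, -2, 0, 0, 0], "hand": 5}}

```text
clock: 38.72
tool_pos: [0.643, 0.118, 0.31]
eef_rot: [0.74, 0.673, 0.001, 0.001]
contact_force: [0.5, -0.7, 0.0]
opening: 0.572
```

>>> {"name": "carry_out", "arguments": {"motion": [-4.6, -0.3, 0, 0, 0, 0, -4.6, -0.3, 0, 0, 0, 0, -4.6, -0.3, 0, 0, 0, 0, -4.6, -0.3, 0, 0, 0, 0, -4.6, -0.3, 0, 0, 0, 0, 0, 0, 2.5, 0, 0, -0.14, 0, 0, 2.5, 0, 0, -0.14, 0, 0, 0, 0, 0, 0]}}

```text
clock: 39.72
tool_pos: [0.6046, -0.1094, 0.2561]
eef_rot: [0.639, 0.769, -0.001, -0.002]
contact_force: [0.7, -0.6, 0.7]
opening: 0.565
```

Run:
```python
from h import *
s,p,P=wst(); print(s["q"].round(2)); save(p,"w8.png")
go(.606,-.109,.0945,101,s); bars(P,.036,.06,.606,-.109)
```

```text
[ 0.02  0.74  0.14  1.65 -0.14  0.77  0.42]
tcp [ 0.6046 -0.1094  0.2561] psi 100.5 tilt 0.25 shift cm [-0.02  0.21 16.16] rows>= 3.0 rz -0.008324910357102661
bar n 860 c [ 604.5 -106.3] size [11.4 46. ] yaw -79.3 z 0.048
```

>>> {"name": "carry_out", "arguments": {"motion": [0.3, 0.1, 0, 0, 0, 0, 0, 0, 4, 0, 0, 0, 0, 0, 4, 0, 0, 0, 0, 0, 4, 0, 0, 0, 0, 0, 3, 0, 0, 0, 0, 0, 1.2, 0, 0, 0, 0, 0, 0, 0, 0, 0]}}

```text
clock: 40.65
tool_pos: [0.6066, -0.1064, 0.096]
eef_rot: [0.638, 0.77, 0.0, 0.0]
contact_force: [0.1, 1.0, 0.0]
opening: 0.563
```

>>> {"name": "carry_out", "arguments": {"motion": [0, 0, 0, 0, 0, 0, 0, 0, 0, 0, 0, 0, 0, 0, 0, 0, 0, 0, 0, 0, 0, 0, 0, 0, 0, 0, 0, 0, 0, 0], "hand": 0, "grip_force": 25}}

```text
clock: 41.28
tool_pos: [0.6063, -0.1066, 0.096]
eef_rot: [0.638, 0.77, 0.0, 0.0]
contact_force: [-0.9, -0.2, 3.5]
opening: 0.133
```

>>> {"name": "carry_out", "arguments": {"motion": [0, 0, -3, 0, 0, 0, 0, 0, -5, 0, 0, 0, 0, 0, -5, 0, 0, 0, 0, 0, -4, 0, 0, 0, 0, 0, 0, 0, 0, 0]}}

```text
clock: 41.9
tool_pos: [0.6078, -0.107, 0.2689]
eef_rot: [0.638, 0.77, 0.002, 0.003]
contact_force: [0.6, -0.1, -1.6]
opening: 0.132
```

Run:
```python
from h import *
chk(); go(.611,.252,.266)
```

```text
q7 0.41 psi 100.6 tcp [ 0.6078 -0.107   0.2689] open cm 1.16 F [ 0.6 -0.1 -1.6] M [-0.06  0.06 -0.03]
bar front x 23.4 y -0.6 top z 41.3
lid top z 74.0 n 6233
lid centre tool [-1.2 -0.5 38.8]
lid origin world z 0.1727
tcp [ 0.6066 -0.1066  0.2666] psi 100.7 tilt 0.13 shift cm [35.16  7.07  0.06] rows>= 6.0 rz None
```

>>> {"name": "carry_out", "arguments": {"motion": [0, 0, -4, 0, 0, 0, 4.5, 1.2, 0, 0, 0, 0, 4.5, 1.2, 0, 0, 0, 0, 4.5, 1.2, 0, 0, 0, 0, 4.5, 1.2, 0, 0, 0, 0, 4.5, 1.1, 0, 0, 0, 0, 4.5, 1.2, 0, 0, 0, 0]}}

```text
clock: 42.82
tool_pos: [0.625, 0.1732, 0.3032]
eef_rot: [0.638, 0.77, -0.002, -0.001]
contact_force: [0.1, -0.3, -0.5]
opening: 0.131
```

>>> {"name": "carry_out", "arguments": {"motion": [0, 0, 3, 0, 0, 0, 0, 0, 0, 0, 0, 0, 0, 0, 0, 0, 0, 0, 0, 0, 0, 0, 0, 0]}}

```text
clock: 43.32
tool_pos: [0.6266, 0.1709, 0.2765]
eef_rot: [0.639, 0.769, 0.0, 0.001]
contact_force: [0.7, -0.3, -0.4]
opening: 0.135
```

Run:
```python
from h import *
chk(nm="w9.png"); s,p,P=wst(); neck(P,.612,.252); neck(P,.612,.252,.134); go(.611,.252,.234,None,s); print(s["q"].round(2))
```

```text
q7 -0.0 psi 100.6 tcp [0.6266 0.1709 0.2765] open cm 1.19 F [ 0.7 -0.3 -0.4] M [-0.05  0.08  0.02]
bar front x 23.4 y -0.6 top z 41.0
lid top z 74.1 n 6215
lid centre tool [-0.6 -0.6 38.2]
lid origin world z 0.1804
neck n 3146 outer [610.6 254.8  31.2] inner [610.7 254.7  21.5] 36
neck n 1998 outer [610.7 254.8  30.7] inner [610.7 254.7  21.6] 36
tcp [0.6266 0.1711 0.2766] psi 100.6 tilt 0.09 shift cm [ 8.24 -0.06  4.26] rows>= 2.0 rz None
[-0.44  0.76  0.19  1.53 -0.17  0.87 -0.  ]
```

View pics/w9.png

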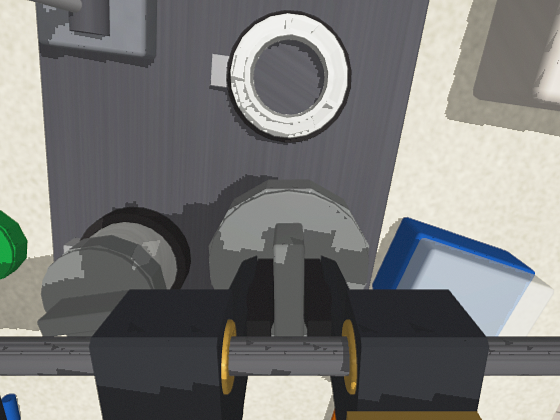

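w9.png: the last open mouth at (290,75) is in line with the held lid at (289,250).

>>> {"name": "carry_out", "arguments": {"motion": [2.8, 0, 0, 0, 0, 0, 2.9, 0, 0, 0, 0, 0, 2.8, 0, 0, 0, 0, 0, 0, 0, 2.1, 0, 0, 0, 0, 0, 2, 0, 0, 0, 0, 0, 0, 0, 0, 0, 0, 0, 0, 0, 0, 0, 0, 0, 0, 0, 0, 0]}}

```text
clock: 44.42
tool_pos: [0.611, 0.2555, 0.236]
eef_rot: [0.638, 0.77, 0.001, 0.0]
contact_force: [0.3, 0.5, 0.3]
opening: 0.13
```

Run:
```python
from h import *
chk()
```

```text
q7 -0.12 psi 100.6 tcp [0.611  0.2555 0.236 ] open cm 1.15 F [0.3 0.5 0.3] M [-0.07  0.01 -0.01]
bar front x 23.4 y -0.6 top z 40.7
lid top z 74.1 n 6228
lid centre tool [-1.3 -0.7 38.9]
lid origin world z 0.1398
```

>>> {"name": "carry_out", "arguments": {"motion": [0, 0, 0.2, 0, 0, 0, 0, 0, 0.2, 0, 0, 0, 0, 0, 0.2, 0, 0, 0, 0, 0, 0.1, 0, 0, 0, 0, 0, 0, 0, 0, 0], "grip_force": 8}}

```text
clock: 45.1
tool_pos: [0.6103, 0.2554, 0.2276]
eef_rot: [0.638, 0.77, -0.0, -0.0]
contact_force: [-0.6, -0.2, -0.4]
opening: 0.134
```

>>> {"name": "carry_out", "arguments": {"motion": [0, 0, 0, 0, 0, 0, 0, 0, 0, 0, 0, 0, 0, 0, 0, 0, 0, 0], "hand": 1.4}}

```text
clock: 45.48
tool_pos: [0.6104, 0.2555, 0.2279]
eef_rot: [0.638, 0.77, 0.0, 0.0]
contact_force: [0.1, -0.5, 0.8]
opening: 0.162
```

Run:
```python
from h import *
chk(); s,p,P=wst(); lidpose(P,s)
```

```text
q7 -0.11 psi 100.7 tcp [0.6104 0.2555 0.2279] open cm 1.42 F [ 0.1 -0.5  0.8] M [-0.03  0.04  0.07]
bar front x 23.2 y -1.0 top z 41.4
lid top z 75.0 n 6132
lid centre tool [-1.3 -0.6 38.7]
lid origin world z 0.1308
bar mid y at x=2,10,18: [-1.  -0.2 -1. ] bar x max 23.3
lid tilt deg [ 0.18 -0.88] n 9234
```

Well centred and level at 6 mm below the rim. Turning backward with a slight rise.

>>> {"name": "carry_out", "arguments": {"motion": [0, 0, 0, 0, 0, -0.08, 0, 0, 0, 0, 0, -0.08, 0, 0, -0.02, 0, 0, -0.08, 0, 0, -0.02, 0, 0, -0.08, 0, 0, -0.02, 0, 0, -0.08, 0, 0, 0, 0, 0, 0]}}

```text
clock: 46.32
tool_pos: [0.6104, 0.2553, 0.2284]
eef_rot: [0.473, 0.881, 0.0, -0.0]
contact_force: [-1.2, -0.7, 0.5]
opening: 0.159
```

Run:
```python
from h import *
chk(); s,p,P=wst(); lidpose(P,s)
```

```text
q7 0.19 psi 123.5 tcp [0.6104 0.2553 0.2284] open cm 1.4 F [-1.2 -0.7  0.5] M [-0.04  0.03  0.05]
bar front x 23.3 y 1.7 top z 41.4
lid top z 74.9 n 6127
lid centre tool [-1.  -0.3 38.5]
lid origin world z 0.1315
bar mid y at x=2,10,18: [-0.2  0.1  1.5] bar x max 23.3
lid tilt deg [ 0.55 -0.83] n 9227
```

>>> {"name": "carry_out", "arguments": {"motion": [0, 0, -0.03, 0, 0, -0.08, 0, 0, -0.03, 0, 0, -0.08, 0, 0, -0.03, 0, 0, -0.08, 0, 0, -0.03, 0, 0, -0.08, 0, 0, -0.03, 0, 0, -0.08, 0, 0, 0, 0, 0, 0]}}

```text
clock: 47.18
tool_pos: [0.6104, 0.2554, 0.2298]
eef_rot: [0.289, 0.957, 0.0, -0.0]
contact_force: [-0.5, 0.4, -0.2]
opening: 0.157
```

Run:
```python
from h import *
chk(); s,p,P=wst(); lidpose(P,s)
```

```text
q7 0.49 psi 146.4 tcp [0.6104 0.2554 0.2298] open cm 1.39 F [-0.5  0.4 -0.2] M [-0.1  -0.04  0.06]
bar front x 20.0 y 0.5 top z 39.3
lid top z 82.2 n 5238
lid centre tool [-2.2 -0.2 38.1]
lid origin world z 0.1252
bar mid y at x=2,10,18: [0.1 0.1 0.9] bar x max 21.6
lid tilt deg [ 0.76 -0.82] n 8652
```

Dropped: 11.8 mm below the rim. Clockwise now.

>>> {"name": "carry_out", "arguments": {"motion": [0, 0, 0.3, 0, 0, 0.05, 0, 0, 0.3, 0, 0, 0.09, 0, 0, 0.2, 0, 0, 0.09, 0, 0, 0.1, 0, 0, 0.09, 0, 0, 0.03, 0, 0, 0.09, 0, 0, 0.03, 0, 0, 0.09, 0, 0, 0.03, 0, 0, 0.09, 0, 0, 0.03, 0, 0, 0.09], "hand": 1.5, "grip_force": 6}}

```text
clock: 48.28
tool_pos: [0.6109, 0.2558, 0.2205]
eef_rot: [0.593, 0.805, 0.001, 0.001]
contact_force: [-0.3, 0.8, 3.7]
opening: 0.172
```

>>> {"name": "carry_out", "arguments": {"motion": [0, 0, 0.03, 0, 0, 0.09, 0, 0, 0.03, 0, 0, 0.09, 0, 0, 0.03, 0, 0, 0.09, 0, 0, 0.03, 0, 0, 0.09, 0, 0, 0.03, 0, 0, 0.09, 0, 0, 0.03, 0, 0, 0.09, 0, 0, 0.03, 0, 0, 0.09]}}

```text
clock: 49.15
tool_pos: [0.611, 0.256, 0.2185]
eef_rot: [0.813, 0.582, 0.001, 0.0]
contact_force: [1.1, 0.4, 4.4]
opening: 0.17
```

Run:
```python
from h import *
chk(); s,p,P=wst(); lidpose(P,s)
```

```text
q7 -0.49 psi 71.2 tcp [0.611  0.256  0.2185] open cm 1.5 F [1.1 0.4 4.4] M [-0.04  0.13  0.08]
bar front x 21.2 y -3.6 top z 41.5
lid top z 74.5 n 5600
lid centre tool [-3.5 -0.5 38.7]
lid origin world z 0.1217
bar mid y at x=2,10,18: [-0.6 -0.8 -4.4] bar x max 21.3
lid tilt deg [-0.49 -1.04] n 8838
```

>>> {"name": "carry_out", "arguments": {"motion": [-0.1, 0, 0, 0, 0, 0.08, 0, 0, 0, 0, 0, 0.08, 0, 0, 0, 0, 0, 0.08, 0, 0, 0, 0, 0, 0.08, 0, 0, 0, 0, 0, 0.06, 0, 0, 0, 0, 0, 0]}}

```text
clock: 50.0
tool_pos: [0.6101, 0.2547, 0.2174]
eef_rot: [0.907, 0.421, 0.0, 0.0]
contact_force: [0.4, -0.3, -0.6]
opening: 0.168
```

Run:
```python
from h import *
chk(); s,p,P=wst(); lidpose(P,s)
```

```text
q7 -0.77 psi 49.8 tcp [0.6101 0.2547 0.2174] open cm 1.48 F [ 0.4 -0.3 -0.6] M [-0.05 -0.05  0.05]
bar front x 21.0 y -3.4 top z 41.9
lid top z 73.7 n 5682
lid centre tool [-3.  -0.3 38.6]
lid origin world z 0.1214
bar mid y at x=2,10,18: [-1.1 -0.3 -4.5] bar x max 21.0
lid tilt deg [ 0.01 -0.38] n 8905
```

>>> {"name": "carry_out", "arguments": {"motion": [0, 0, 0, 0, 0, 0.07, 0, 0, 0, 0, 0, 0.07, 0, 0, 0, 0, 0, 0.06, 0, 0, 0, 0, 0, 0]}}

```text
clock: 50.6
tool_pos: [0.61, 0.2549, 0.2174]
eef_rot: [0.945, 0.328, 0.0, -0.0]
contact_force: [0.8, 1.1, 0.5]
opening: 0.177
```

Run:
```python
from h import *
chk(); s,p,P=wst(); lidpose(P,s)
```

```text
q7 -0.93 psi 38.3 tcp [0.61   0.2549 0.2174] open cm 1.56 F [0.8 1.1 0.5] M [ 0.12 -0.04  0.19]
bar front x 20.9 y -3.9 top z 42.0
lid top z 73.5 n 5778
lid centre tool [-2.8 -0.1 38.6]
lid origin world z 0.1217
bar mid y at x=2,10,18: [-1.2 -0.  -6. ] bar x max 20.9
lid tilt deg [0.65 0.03] n 9034
```

>>> {"name": "carry_out", "arguments": {"motion": [0, 0, 0, 0, 0, 0.05, 0, 0, 0, 0, 0, 0.03, 0, 0, 0, 0, 0, 0]}}

```text
clock: 51.08
tool_pos: [0.6098, 0.2545, 0.2175]
eef_rot: [0.957, 0.29, -0.0, -0.0]
contact_force: [-0.6, -0.4, 0.9]
opening: 0.195
```

>>> {"name": "carry_out", "arguments": {"motion": [0, 0, 0, 0, 0, -0.1, 0, 0, 0, 0, 0, 0, 0, 0, 0, 0, 0, 0, 0, 0, -3, 0, 0, 0, 0, 0, -4, 0, 0, 0, 0, 0, -4, 0, 0, 0, -3, 0, -2, 0, 0, 0, -4, 0, 0, 0, 0, 0], "hand": 5}}

```text
clock: 52.08
tool_pos: [0.5565, 0.2099, 0.3492]
eef_rot: [0.942, 0.337, 0.002, 0.0]
contact_force: [1.3, 0.5, -0.3]
opening: 0.565
```

>>> {"name": "carry_out", "arguments": {"motion": [-3, 0, 0, 0, 0, 0, 0, 0, 0, 0, 0, 0, 0, 0, 0, 0, 0, 0, 0, 0, 0, 0, 0, 0]}}

```text
clock: 52.58
tool_pos: [0.5335, 0.1921, 0.3473]
eef_rot: [0.941, 0.337, 0.0, 0.0]
contact_force: [0.1, -0.2, -0.3]
opening: 0.572
```

```bash
cat >> h.py <<'E'
def lids(P,tag):
    x,y,z=np.moveaxis(P,-1,0)
    for n,cx,cy in(("A",.514,.095),("B",.643,.118),("C",.611,.254)):
        d=np.hypot(x-cx,y-cy); t=(d<.034)&(z>.136)&(z<.155); b=(d<.03)&(z>.155)&(z<.19)
        if t.sum()<15: print(tag,n,"few"); continue
        q=P[t]; co=np.linalg.lstsq(np.c_[q[:,:2],np.ones(len(q))],q[:,2],rcond=None)[0]
        bt=np.percentile(z[b],60)-.048 if b.sum()>5 else np.nan
        print(tag,n,"origin z from top",(np.median(q[:,2])-.022).round(4),"from bar",np.round(bt,4),"bar c",P[b].mean(0)[:2].round(4),"tilt",np.degrees(np.arctan(co[:2])).round(1),len(q))
E
python3 - <<'E'
from h import *
s,p,P=wst(); save(p,"w10.png"); print(s["tool_pos"].round(3),psi(s)); lids(P,"wrist")
for n in("top","scene"):
    p=snapshot(n); lids(cloud(p),n); save(p,n+"2.png",(130,120,330,260) if n=="top" else (250,100,420,280),3)
E
```

```text
[0.533 0.192 0.347] 39.40957916830934
wrist A origin z from top 0.1208 from bar 0.1134 bar c [0.4909 0.0941] tilt [-0.  -0.1] 2017
wrist B origin z from top 0.1207 from bar 0.1206 bar c [0.6418 0.12  ] tilt [-0.1  0.2] 5035
wrist C origin z from top 0.1207 from bar 0.1208 bar c [0.6095 0.2547] tilt [-0.1  0.3] 6280
top A origin z from top 0.122 from bar 0.1213 bar c [0.5145 0.0928] tilt [-0.4 -0.5] 347
top B origin z from top 0.1217 from bar 0.1217 bar c [0.6435 0.1142] tilt [ 0.2 -0.2] 340
top C origin z from top 0.122 from bar 0.1221 bar c [0.6109 0.2516] tilt [-0.7  0.2] 163
scene A origin z from top 0.1211 from bar 0.1192 bar c [0.5165 0.0906] tilt [-0.4 -1. ] 191
scene B origin z from top 0.121 from bar 0.1202 bar c [0.6451 0.1114] tilt [ 0.5 -1.2] 228
scene C origin z from top 0.1212 from bar 0.1199 bar c [0.6106 0.248 ] tilt [-0.8 -0.4] 189
```

View pics/scene2.png

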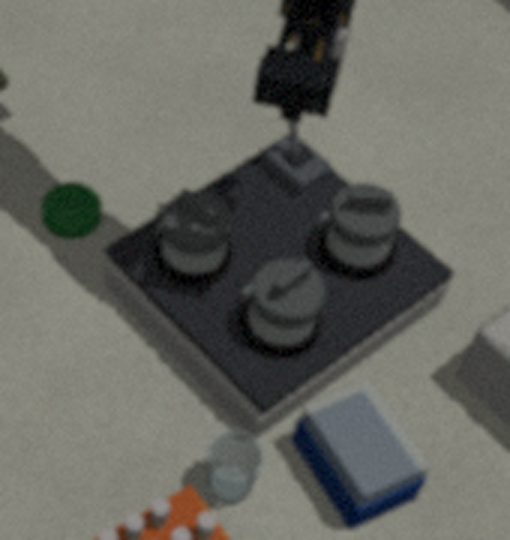

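scene2.png: all three lids sit level and equally low, at (195,235), (360,220) and (285,295) in the crop. The run lever stands at (293,130). Now the lever.

>>> {"name": "carry_out", "arguments": {"motion": [-1.2, -3.6, 0, 0, 0, 0, -1.2, -3.6, 0, 0, 0, 0, -1.2, -3.6, 0, 0, 0, 0, -1.2, -3.6, 0, 0, 0, 0, 0, 0, 0, 0, 0, -0.16, 0, 0, 0, 0, 0, -0.16, 0, 0, 0, 0, 0, -0.16, 0, 0, 0, 0, 0, -0.16], "hand": 0, "grip_force": 20}}

```text
clock: 53.72
tool_pos: [0.4045, 0.2723, 0.3475]
eef_rot: [0.786, 0.618, 0.0, 0.0]
contact_force: [-0.9, 0.3, -0.2]
opening: 0.006
```

>>> {"name": "carry_out", "arguments": {"motion": [0, 0, 0, 0, 0, -0.16, 0, 0, 0, 0, 0, -0.15, 0, 0, 4, 0, 0, 0, 0, 0, 0, 0, 0, 0, 0, 0, 0, 0, 0, 0]}}

```text
clock: 54.35
tool_pos: [0.4048, 0.2722, 0.3082]
eef_rot: [0.684, 0.73, 0.0, 0.0]
contact_force: [0.1, 0.5, 0.4]
opening: 0.006
```

Run:
```python
from h import *
s,p,P=wst(); save(p,"w11.png"); print(s["tool_pos"].round(4),psi(s).round(1),s["q"].round(2),s["opening"])
for n in("top","scene"):
    p=snapshot(n); P=cloud(p)
    for d in finder.masks_of(p,"run_lever")[:1]:
        q=P[d["pixels"]]; q=q[q[:,2]>.11]; o=q[q[:,2].argsort()]; print(n,d["p"],"tip",o[-6:].mean(0).round(3),"low",o[:6].mean(0).round(3))
```

```text
[0.4048 0.2722 0.3082] 93.8 [-0.88  0.52  0.29  1.98 -0.23  0.67 -0.37] 0.005716221990330062
scene 0.66 tip [0.459 0.267 0.171] low [0.473 0.268 0.119]
```

View pics/w11.png

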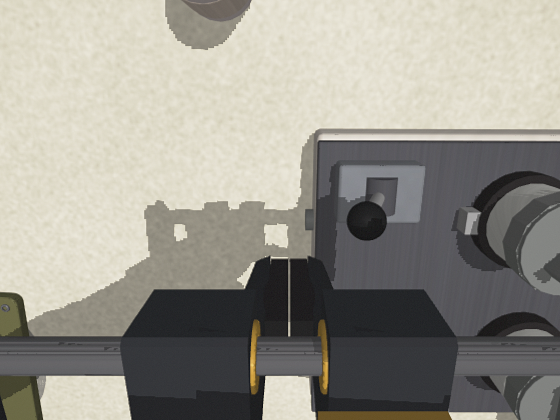

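w11.png: the lever's knob is at (367,220) on its block at (382,192), to the right of the closed fingers at (288,262). The right of the view is the shaker's +x.

Run:
```python
from h import *
s,p,P=wst()
q=P[205:236,352:384].reshape(-1,3); q=q[q[:,2]>.15]; print("knob",q.mean(0).round(4),q.min(0).round(4),q.max(0).round(4))
q=P[165:190,342:362].reshape(-1,3);print("block",np.nanmedian(q,0).round(4))
q=P[165:215,340:424].reshape(-1,3);q=q[(q[:,2]>.08)&(q[:,2]<.125)];print(q.min(0).round(3),q.max(0).round(3))
m=R.from_quat(s["eef_rot"]).as_matrix(); print("edge dir", P[135,340],P[135,540])
```

```text
knob [0.4536 0.2756 0.167 ] [0.4443 0.2636 0.1533] [0.4656 0.2846 0.1721]
block [0.454  0.2872 0.0949]
[0.444 0.255 0.09 ] [0.514 0.3   0.125]
edge dir [0.44766182 0.31500211 0.04906198] [0.62851186 0.32674912 0.04676133]
```

>>> {"name": "carry_out", "arguments": {"motion": [0, 0, 4, 0, 0, 0, 0, 0, 4, 0, 0, 0, 0, 0, 1.6, 0, 0, 0, 0, 1.5, 0, 0, 0, 0, 0, 1, 0, 0, 0, 0, 0, 1, 0, 0, 0, 0, 0, 1, 0, 0, 0, 0, 0, 0, 0, 0, 0, 0]}}

```text
clock: 55.65
tool_pos: [0.4506, 0.2751, 0.2119]
eef_rot: [0.684, 0.73, 0.001, 0.001]
contact_force: [0.2, 0.8, 0.6]
opening: 0.007
```

>>> {"name": "carry_out", "arguments": {"motion": [0, 1, 0, 0, 0, 0, 0, 1, 0, 0, 0, 0, 0, 1, 0, 0, 0, 0, 0, 1, 0, 0, 0, 0, 0, 0, 0, 0, 0, 0]}}

```text
clock: 56.28
tool_pos: [0.487, 0.2774, 0.211]
eef_rot: [0.683, 0.73, -0.003, -0.002]
contact_force: [-6.8, -0.5, 3.9]
opening: 0.006
```

```bash
cat > lev.py <<'E'
from h import *
s=monitor.get_state(); print(s["tool_pos"].round(4),s["contact_force"].round(1),s["moment"].round(2))
for n in("top","scene"):
    p=snapshot(n); P=cloud(p)
    for d in finder.masks_of(p,"run_lever")[:1]:
        q=P[d["pixels"]]; q=q[(q[:,2]>.11)&(q[:,2]<.2)]; o=q[q[:,2].argsort()]; print(n,d["p"],d["extent"],"tip",o[-6:].mean(0).round(3),"low",o[:6].mean(0).round(3))
E
python3 lev.py
```

```text
[0.487  0.2774 0.211 ] [-6.8 -0.5  3.9] [-0.16  1.32 -0.03]
top 0.47 [147.2, 150.2, 247.2, 242.8] tip [0.555 0.203 0.147] low [0.58  0.196 0.111]
scene 0.52 [346.3, 140.8, 361.9, 152.9] tip [0.514 0.271 0.167] low [0.491 0.267 0.115]
```

>>> {"name": "carry_out", "arguments": {"motion": [0, 0.5, 0, 0, 0, 0, 0, 0.5, 0, 0, 0, 0, 0, 0, 0, 0, 0, 0]}}

```text
clock: 56.85
tool_pos: [0.4887, 0.2776, 0.2108]
eef_rot: [0.682, 0.731, -0.01, -0.007]
contact_force: [-25.2, -1.8, 21.0]
opening: 0.006
```

```bash
python3 lev.py
```

```text
[0.4887 0.2776 0.2108] [-25.2  -1.8  21. ] [-0.63  4.96 -0.11]
scene 0.61 [348.9, 143.2, 361.2, 151.8] tip [0.512 0.272 0.166] low [0.492 0.267 0.117]
```

The lever is at its end stop (force jumped to 25 N with no more travel). I back off and lift clear.

>>> {"name": "carry_out", "arguments": {"motion": [0, -1.5, 0, 0, 0, 0, 0, -3, 0, 0, 0, 0, 0, -4, 0, 0, 0, 0, 0, -2, -3, 0, 0, 0, 0, 0, -5, 0, 0, 0, 0, 0, -2, 0, 0, 0, 0, 0, 0, 0, 0, 0, 0, 0, 0, 0, 0, 0]}}

```text
clock: 58.05
tool_pos: [0.3943, 0.2713, 0.3108]
eef_rot: [0.683, 0.73, -0.0, -0.0]
contact_force: [-0.4, 0.9, -0.6]
opening: 0.002
```

```bash
python3 lev.py
python3 - <<'E'
from h import *
s,p,P=wst(); save(p,"w12.png")
x,y,z=np.moveaxis(P,-1,0); m=(z>.14)&(z<.2)&(y>.25)&(y<.31)&(x>.43)&(x<.56); print("knob",np.nanmean(P[m],0),m.sum())
p=snapshot("top"); P=cloud(p); lids(P,"top"); p2=p; save(p,"top3.png",scale=1.4)
E
```

```text
[0.3943 0.2713 0.3108] [-0.4  0.9 -0.6] [-0.06  0.04  0.02]
knob [0.50848154 0.27798792 0.15994618] 1372
top A origin z from top 0.1217 from bar 0.1211 bar c [0.5146 0.0928] tilt [ 0.3 -0.1] 352
top B origin z from top 0.1216 from bar 0.121 bar c [0.6436 0.1143] tilt [ 0.3 -0.3] 342
top C origin z from top 0.1218 from bar 0.1221 bar c [0.6104 0.2512] tilt [-0.6 -1. ] 349
```

View pics/top3.png

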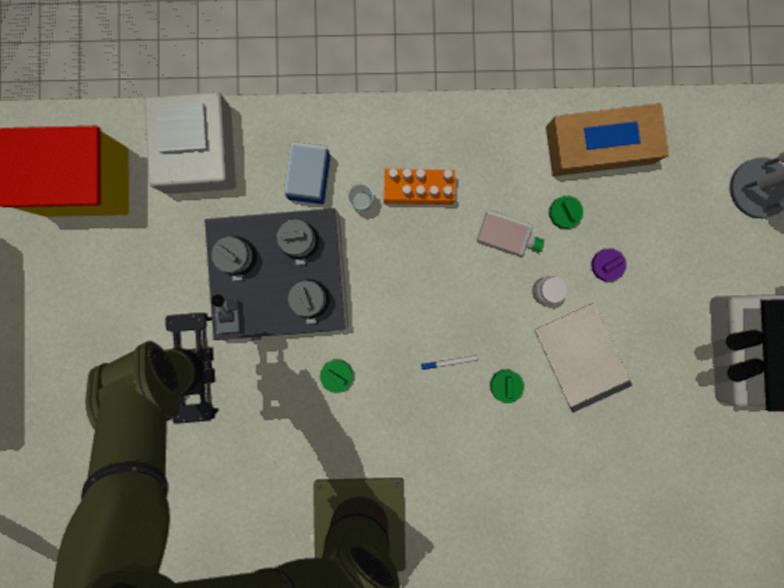

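top3.png: all three canisters carry their lids, and the lever knob has swung over to (217,300). Every bystander in view is where it was, though the wash bottle is hidden by the arm. The gripper is clear, so I hand in.

```bash
python3 -c "
from plant import workorder
print(workorder.finish_job())"
```

```text
the job is handed in; nothing more can be done
None
```

I screwed all three grey lids home on the three canisters, swung the run lever over to its far-side stop, let go and handed the job in at about 58 s. The hand-in gave no verdict.

**Lids:** The last wrist view put the lids about 16.3 mm below the rims (threshold 14.5 mm), level to 0.3°. The overhead and side cameras agreed to within about 1 mm in height. Each lid ended against a firm clockwise stop. In position the cameras differ by 3–6 mm, but the lids are threaded on, so that is camera offset.

**Lever:** Its tip moved about 55 mm and stopped hard at 25 N. It was still over after I let go. I had no direct reading of its angle.

**Checks that fell short or disagreed:**
- The second lid cocked at first and jammed high. I let go, levelled it, went back and found the drop again.
- The canister twist could not be read. The highest settled moment about the lid's axis was 0.32 N m, under the 0.4 N m slip limit. A single reading of 0.44 N m came while the second lid was jammed, and it included side load.
- In the last overhead picture the wash bottle was hidden behind the arm, so I could not confirm it visually. The arm did not touch it. The other bystanders had not moved.

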